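# Sort and mesh-check the labeller's change gears

### The job

The bottle left on the gear gauge is in the way: stand it upright in the white tray first, then set the fourteen-tooth gear fully down on the test post in mesh with the brass master gear and wind the crank anticlockwise all the way to its other stop to prove that they run together. Then take the checked gear off into the square tray and leave the crank wound back clockwise to its first stop. Sort all the other gears, whenever it suits you, lying flat hub up: ten-tooth gears in the small narrow tray, eighteen-tooth gears in the long wide one. Do not tip the bottle over or shift the jar, the carton or the hand-held terminal.

Things in the scene. Friction and masses are not known exactly. Their poses are not given: they have to be found in the camera images.
- gear14: Steel spur gear lying flat, 14 teeth, 56 mm over the tips, disc 12 mm thick; on it a hexagonal hub 24 mm across flats, its top 40 mm above the underside, to be gripped from above; hexagonal through bore 14 mm across flats. Origin: centre of the underside; z up through the hub; x through the middle of a tooth and of a hub flat (a flat every 60 degrees). Always present, about 220 g.
- gear10a: Steel spur gear lying flat, 10 teeth, 42 mm over the tips, disc 12 mm thick; on it a hexagonal hub 24 mm across flats, its top 40 mm above the underside, to be gripped from above; hexagonal through bore 14 mm across flats. Origin: centre of the underside; z up through the hub; x through the middle of a tooth and of a hub flat (a flat every 60 degrees). About 140 g; may be absent.
- gear10b: Steel spur gear lying flat, 10 teeth, 42 mm over the tips, disc 12 mm thick; on it a hexagonal hub 24 mm across flats, its top 40 mm above the underside, to be gripped from above; hexagonal through bore 14 mm across flats. Origin: centre of the underside; z up through the hub; x through the middle of a tooth and of a hub flat (a flat every 60 degrees). About 140 g; may be absent.
- gear18a: Steel spur gear lying flat, 18 teeth, 70 mm over the tips, disc 12 mm thick; on it a hexagonal hub 24 mm across flats, its top 40 mm above the underside, to be gripped from above; hexagonal through bore 14 mm across flats. Origin: centre of the underside; z up through the hub; x through the middle of a tooth and of a hub flat (a flat every 60 degrees). About 340 g; may be absent.
- gear18b: Steel spur gear lying flat, 18 teeth, 70 mm over the tips, disc 12 mm thick; on it a hexagonal hub 24 mm across flats, its top 40 mm above the underside, to be gripped from above; hexagonal through bore 14 mm across flats. Origin: centre of the underside; z up through the hub; x through the middle of a tooth and of a hub flat (a flat every 60 degrees). About 340 g; may be absent.
- post_foot (a point): Foot of the gauge's upright test post, on top of the gauge plate (110 x 200 x 10 mm, fixed, top 10 mm above the table). Post 11 mm in diameter, straight for 27 mm, then a 7 mm cone to its tip 34 mm above this point. z up, y along the plate towards the master gear's axis.
- master_axis (a point): Axis of the brass master gear at the plate's top, 56.5 mm from the test post along the gauge's +y. 18 teeth of the same pitch as all the loose gears (module 3.5 mm), 70 mm over the tips, rim 12 mm thick, on the plate. A fourteen-tooth gear drops down beside it only if one of its teeth faces a gap of the master; play about 1.5 mm to either side. Axes as post_foot.
- master (a joint): Turn of master gear and crank (rad), anticlockwise seen from above, 0 at one stop, 2.2 at the other; starts at 0 to 0.35; light friction (0.03 N m), stays where left. At 0 a tooth gap of the master faces the test post exactly and the crank points 27 degrees anticlockwise of the gauge's +x axis; it swings round the side away from the post.
- crank_grip (a point): Middle of the crank's upright black knob (14 mm in diameter, 38 mm tall, from 50 to 88 mm above the table), 30 mm from the master's axis and turning with it. The point is 74 mm above the table. The crank arm lies below the knob, its top 50 mm above the table.
- tray_long_in (a point): Long wide tray: fixed, open, dark steel, 173 x 100 mm outside, 165 x 92 mm inside (x by y), floor 4 mm thick, walls 4 mm thick and 15 mm high. Point: centre of the inner floor, 4 mm above the table; x along the tray's length. Intended for the eighteen-tooth gears, side by side along x.
- tray_narrow_in (a point): Small narrow tray: fixed, open, dark steel, 120 x 70 mm outside, 112 x 62 mm inside (x by y), floor 4 mm thick, walls 4 mm thick and 15 mm high. Point: centre of the inner floor, 4 mm above the table; x along the tray's length. Intended for the ten-tooth gears, side by side along x.
- tray_square_in (a point): Square tray: fixed, open, dark steel, 92 x 92 mm outside, 84 x 84 mm inside (x by y), floor 4 mm thick, walls 4 mm thick and 15 mm high. Point: centre of the inner floor, 4 mm above the table; x along the tray's side. Intended for the fourteen-tooth gear.
- bottle_tray_in (a point): White square plastic tray for the bottle: fixed, open, 92 x 92 mm outside, 84 x 84 mm inside, floor 4 mm thick, walls 12 mm high. Point: centre of the inner floor, 4 mm above the table.
- bottle: Small closed amber bottle, black label and cap, 36 mm in diameter, 81 mm tall (straight up to 55 mm), about 110 g. It stands on the gauge plate close to the test post, on the side away from the master, where a gear on the post needs the room. Origin: centre of its underside; z up.
- jar: Amber jar with black lid, 56 mm in diameter, 60 mm tall; a bystander.
- carton: Cardboard carton 50 x 120 x 45 mm; a bystander.
- scanner: Black hand-held terminal lying flat, 75 x 150 x 22 mm; a bystander.
Not all that is in view belongs to the job. Leave any green or red look-alike of the bottle alone. What is shaped like the part that bears tray_square_in but orange is not meant.

How it is judged:
On the way, in this order (a step that is already met when the one before it is completed fails the run):
1. the bottle stands upright in the white tray (x of bottle in the frame of bottle_tray_in between -0.032 and 0.032 m and y of bottle in the frame of bottle_tray_in between -0.032 and 0.032 m and z of bottle in the frame of bottle_tray_in between -0.006 and 0.006 m and angle between bottle's own z axis and vertical below 0.12 rad and linear speed of bottle below 0.03 m/s), for 0.2 s.
2. the fourteen-tooth gear is fully down on the test post, in mesh with the master gear (horizontal distance between gear14 and post_foot below 0.005 m and z of gear14 in the frame of post_foot between -0.004 and 0.004 m and angle between gear14's own z axis and vertical below 0.1 rad), for 0.2 s.
3. with the gear on the post the crank is wound to its far stop (all of step 2 and value of joint master above 1.95 rad), for 0.2 s.
At the end, for the whole second after the job is handed in: Bottle upright in the white tray (32 mm); fourteen-tooth gear in the square tray, tens in the narrow, eighteens in the long one, each whole gear within the walls, flat (0.12 rad), hub up, within 5 mm of the floor, at rest; crank back below 0.22 rad. No order for the sorting (all of step 1 and x of gear14 in the frame of tray_square_in between -0.02 and 0.02 m and y of gear14 in the frame of tray_square_in between -0.02 and 0.02 m and z of gear14 in the frame of tray_square_in between -0.005 and 0.005 m and angle between each of gear14, gear10a, gear10b, gear18a, gear18b's own z axis and vertical below 0.12 rad and linear speed of each of gear14, gear10a, gear10b, gear18a, gear18b below 0.03 m/s and value of joint master below 0.22 rad and x of gear10a in the frame of tray_narrow_in between -0.041 and 0.041 m and y of gear10a in the frame of tray_narrow_in between -0.016 and 0.016 m and z of gear10a in the frame of tray_narrow_in between -0.005 and 0.005 m and x of gear10b in the frame of tray_narrow_in between -0.041 and 0.041 m and y of gear10b in the frame of tray_narrow_in between -0.016 and 0.016 m and z of gear10b in the frame of tray_narrow_in between -0.005 and 0.005 m and x of gear18a in the frame of tray_long_in between -0.053 and 0.053 m and y of gear18a in the frame of tray_long_in between -0.018 and 0.018 m and z of gear18a in the frame of tray_long_in between -0.005 and 0.005 m and x of gear18b in the frame of tray_long_in between -0.053 and 0.053 m and y of gear18b in the frame of tray_long_in between -0.018 and 0.018 m and z of gear18b in the frame of tray_long_in between -0.005 and 0.005 m); the robot touches nothing.
It fails at once if the bottle is tipped over (angle between bottle's own z axis and vertical above 0.6 rad).
It fails at once if the jar is shifted by more than 30 mm (distance of jar from where it was at the start of the episode above 0.03 m).
It fails at once if the carton is shifted by more than 30 mm (distance of carton from where it was at the start of the episode above 0.03 m).
It fails at once if the hand-held terminal is shifted by more than 30 mm (distance of scanner from where it was at the start of the episode above 0.03 m).
Of gear10a, gear10b, gear18a, gear18b only 2 to 4 are there at a start; the rules pass over those that are not, and their reading is None.
At some moment in a run one of gear10a, gear10b, gear18a, gear18b may be knocked a few centimetres aside while the robot is not near it.
It also fails if it takes over 210 s, if anything falls off the work surface, if the arm or the gripper's body presses on something with over 40 N, if the wrist force passes 120 N, or if a joint passes its speed limit or range.

### The arm

A 6-joint arm with a two-finger parallel gripper is mounted at the origin on the work surface. World frame = base frame: x ahead of the robot, y to its left, z up, the work surface at z = 0. Lengths are in m, angles in rad, forces in N, time in s.
With the tool pointing down it reaches from about 0.375 to 0.9 m from the base axis. Payload 3.1 kg.
Tool frame: the origin (TCP) lies where the fingers leave the gripper's body, on its centre line; the fingertips stand 73 mm ahead of it and the grasp point (between the pads) lies 54 mm ahead of it; z points along the fingers, y is the line along which they close (so a half turn about z gives the same grasp; the last joint's range is limited). The gripper opens to 85 mm and grips with 20 to 120 N. Pads are 22 mm wide; open, the fingers measure 114 mm over their backs; the gripper's body (76 mm by 85 mm) begins 54 mm behind the grasp point. The pads swing forward as they close: fully open they stand 13 mm farther back than shut.
Start: joints at [-1.292, 0.527, 1.433, -0, 1.181, -0.178], TCP at [0.276, -0.561, 0.304] pointing down, gripper open.
Joint ranges: [-3.08, 3.08], [-0.75, 2.2], [0.22, 2.44], [-1.43, 4.57], [0, 2.65], [-2.85, 2.85]. Speed limits (rad/s): [2.79, 2.79, 3.14, 3.14, 3.14, 3.14].

### API

Orientations are given as a unit quaternion [x, y, z, w].
In Python, from station import manip gives the robot as it stands.
- The arm moves only by the shell command python3 -m crank 'ROWS' [FORCE]. ROWS is JSON, a list of rows, each an object with "dp": the shift along the tool's x, y, z normalised to -1 to 1, where 1 is 50 cm, a list of three; "delta_rot": the turn, a rotation vector about the tool's x, y, z normalised to -1 to 1, where 1 is 2 pi rad, a list of three; "fingers": the opening, from -1 (shut) to 1 (fully open). A call has 1 to 12 rows; each row shifts and turns the commanded pose from where the row before left it, along the tool's axes as they then stand; what a row does not reach is not made up. A row lasts 1/12 s, in which the tool goes at most 41.7 mm and 7.16 degrees, less where a joint would pass 70% of its speed; a pose out of reach is approached as far as the arm can. A call with a number of a shift or a turn outside -1 to 1 is refused whole. A call with a gripper value outside its range is refused whole. The fingers move at their own pace and stop on an object; FORCE is the grip in N (left out, the last holds). Time passes only in rows, so rows that do not move let the fingers close. It gives the time, the measured TCP pose, the force, the opening and the grip force at its end, in the units of the state.
- manip.sense(): the state, without advancing time (a new reading comes with each control period).
- manip.snapshot(name): name is "scene" or "top" or "wrist"; returns (picture, depth): 420x560x3 uint8, red, green, blue; 420x560 float32, m along the optical axis (not along the pixel's ray), 0 where there is no reading.
- manip.camera_model(name): a dict with "fx", "fy", "cx", "cy" (pixels), "k1" (the pictures are not rectified: a ray, as slopes to the right and down, at radius r is drawn at 1 + k1 r^2 times it, then the intrinsics apply), "origin" and "attitude" of the camera in the world. Camera axes: x right, y up, looking along -z (the intrinsics and any distortion apply to the point x, -y, -z); pixel columns grow to the right and rows downward; lengths in m; the calibration is good to about 2 mm. A picture is of the moment at which its call begins: read the wrist's pose just before it. camera_model takes no time and is no camera call; for the wrist camera it gives the pose at the moment of the call.
- manip.sign_off(): hands the job in; it is judged then, once.
The state is a dict: "t": time; "q": joint angles; "qd": joint speeds; "tau": joint torques, N m; "tcp_pos": TCP position; "tool_rot": TCP orientation; "force": force on the tool from outside, world axes, zero at the start; "ft_torque": the same for the moment, N m; "finger_gap": opening from 0.0 (shut) to 1.0 (fully open); "gripper_force": force on a finger pad.
Only numpy, scipy, OpenCV 4.12 (cv2) and the standard library are available. Lean on these libraries where they do the work, as an engineer would, in place of code of your own. Each camera call takes 0.05 s, during which the arm holds its last target. There are 200 camera calls.

## Working session

There is one attempt and no reset: what is moved stays moved. The work goes in short steps, Python scripts to look and compute and a shell command to move; the robot and the scene stay as the last step left them, time stands still between calls to the robot, and variables do not carry over. Pictures are saved under pics/ and viewed, at most 14 in all, crops included, and the job is handed in when it is done.

```bash
ls; mkdir -p pics
python3 - <<'E'
from station import manip
import cv2,json
print(manip.sense())
for n in("scene","top"):
    p,d=manip.snapshot(n); cv2.imwrite(f"pics/{n}0.png",p[:,:,::-1]); import numpy as np; np.save(f"{n}0.npy",d)
    print(manip.camera_model(n))
print(manip.camera_model("wrist"))
E
```

```text
pics
{'t': 0.0, 'q': array([-1.29251040e+00,  5.28462141e-01,  1.43387856e+00, -2.15845111e-07,
        1.18138442e+00, -1.78454488e-01]), 'qd': array([ 3.77219997e-04,  3.67852851e-05, -3.02938283e-04,  1.18602099e-03,
       -7.60284641e-04, -1.19144010e-03]), 'tau': array([-1.47728391e-03, -4.42349732e+01, -1.78026187e+01, -3.04783598e-04,
        8.46353068e-03,  3.05708525e-06]), 'tcp_pos': array([ 0.27554008, -0.56037506,  0.30294347]), 'tool_rot': array([ 9.74036095e-01,  2.26390257e-01, -5.32993147e-05, -1.06489904e-03]), 'force': array([0.41421465, 0.26882363, 0.84655276]), 'ft_torque': array([-0.0060383 , -0.02613146,  0.01801986]), 'gripper_force': 0.0, 'finger_gap': 0.9997922518778138}
{'fx': 443.4142434516171, 'fy': 443.4142434516171, 'cx': 279.3201447958527, 'cy': 208.26556648601175, 'k1': -0.11970329550494484, 'origin': array([ 1.02319761, -0.3452964 ,  0.75827499]), 'attitude': array([0.31391122, 0.15720246, 0.42205143, 0.83583475])}
{'fx': 523.2675778884457, 'fy': 523.2675778884457, 'cx': 279.33755695890665, 'cy': 202.02620567669442, 'k1': -0.06090412625180601, 'origin': array([ 0.50702516, -0.03230813,  1.37472144]), 'attitude': array([-0.02409305,  0.008374  ,  0.71064553, -0.70308771])}
{'fx': 338.11602877860395, 'fy': 338.11602877860395, 'cx': 281.48031744553583, 'cy': 211.23764516827646, 'k1': -0.060715282060808874, 'origin': array([ 0.34405685, -0.52606953,  0.37289189]), 'attitude': array([-0.12868757,  0.08162079, -0.52204184,  0.83919597])}
```

View pics/scene0.png

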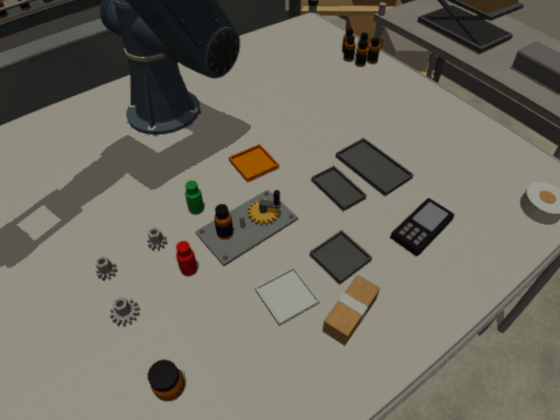

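View pics/top0.png

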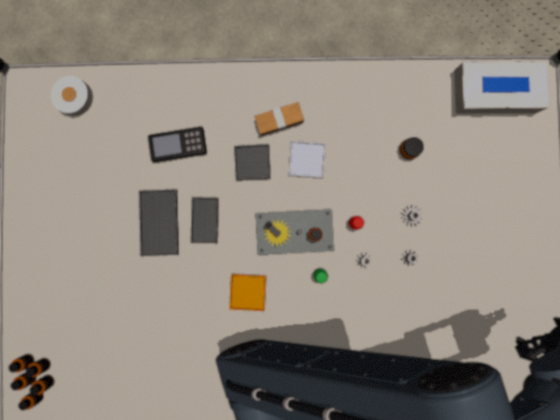

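Top view: the bottle is at (314,234) on the gauge. Look-alikes are the green one (320,276) and the red one (357,222), plus off-job dark bottles at (30,380). Square trays: dark (252,162), white (307,160) and the orange decoy (248,292). The narrow tray is at (205,220) and the long one at (159,222). Gears are at (412,215), (410,258) and (364,260); more may be hidden behind the arm.

```bash
cat > h.py <<'E'
import numpy as np, cv2
from scipy.spatial.transform import Rotation as R
from station import manip
def snap(n):
    m=manip.camera_model(n); p,d=manip.snapshot(n); return m,p,d
def KD(m): return np.array([[m['fx'],0,m['cx']],[0,m['fy'],m['cy']],[0,0,1]]),np.array([m['k1'],0,0,0,0.])
def rays(m,uv):
    K,D=KD(m); n=cv2.undistortPoints(np.asarray(uv,float).reshape(-1,1,2),K,D)[:,0]
    return R.from_quat(m['attitude']).apply(np.c_[n[:,0],-n[:,1],-np.ones(len(n))])
def onz(m,uv,z):
    r=rays(m,uv); o=m['origin']; return o+r*((z-o[2])/r[:,2])[:,None]
def cloud(m,d):
    v,u=np.mgrid[:d.shape[0],:d.shape[1]]
    P=m['origin']+rays(m,np.c_[u.ravel(),v.ravel()])*d.ravel()[:,None]
    P[d.ravel()==0]=np.nan
    return P.reshape(*d.shape,3)
def proj(m,X):
    K,D=KD(m); c=R.from_quat(m['attitude']).inv().apply(np.atleast_2d(X)-m['origin'])*[1,-1,-1]
    return cv2.projectPoints(c,np.zeros(3),np.zeros(3),K,D)[0][:,0]
def ortho(m,img,c,z,half,res=0.00025,yaw=0):
    """rectified view of the plane z; +x of frame right, +y up"""
    n=int(2*half/res); a=(np.arange(n)+.5)*res-half
    X,Y=np.meshgrid(a,-a); P=R.from_euler('z',yaw).apply(np.c_[X.ravel(),Y.ravel(),0*X.ravel()])+[c[0],c[1],z]
    uv=proj(m,P).astype(np.float32).reshape(n,n,2)
    return cv2.remap(img,uv[...,0],uv[...,1],cv2.INTER_LINEAR)
def go(x,y,z,yaw=None):
    """tool yaw = direction of tool x in world. prints shift in tool axes, units of rows"""
    s=manip.sense(); T=R.from_quat(s['tool_rot']); ax=T.as_matrix()
    cy=np.arctan2(ax[1,0],ax[0,0])
    d=np.array([x,y,z])-s['tcp_pos']
    dy=0 if yaw is None else (yaw-cy+np.pi)%(2*np.pi)-np.pi
    # yaw + in world = - about tool z
    print('tcp',s['tcp_pos'].round(4),'yaw',round(np.degrees(cy),2),'tilt',np.degrees(np.arccos(-ax[2,2])).round(2),'t',s['t'].round(2),'gap',round(s['finger_gap'],3),'q',s['q'].round(2))
    print('NOW-frame dp',(T.inv().apply(d)/.5).round(4),'after-turn dp',((R.from_euler('z',dy)*T).inv().apply(d)/.5).round(4),'rotz',(-dy/2/np.pi).round(4))
E
python3 - <<'E'
from h import *
m,p,d=snap('top'); C=cloud(m,d); cv2.imwrite('/tmp/t.png',p)
np.set_printoptions(suppress=True,precision=4)
def hi(u,v,r,lo,hi_):
    s=C[v-r:v+r,u-r:u+r].reshape(-1,3); k=(s[:,2]>lo)&(s[:,2]<hi_); q=s[k]; return len(q),q.mean(0) if len(q) else None,q.min(0) if len(q) else None,q.max(0) if len(q) else None
for n,a in dict(gA=(412,215,14,.034,.05),gB=(410,258,14,.034,.05),gC=(364,260,14,.034,.05),bottle=(314,234,14,.07,.1),knob=(268,227,14,.08,.1),jar=(412,148,16,.05,.07),table=(400,330,5,-.1,.1),red=(357,222,12,.06,.1)).items(): print(n,*hi(*a))
def edge(u,v,r,sel):
    y0,y1,x0,x1=v-r,v+r,u-r,u+r
    q=p[y0:y1,x0:x1].astype(int); k=sel(q).astype(np.uint8)
    cs=max(cv2.findContours(k,0,2)[0],key=cv2.contourArea)
    pts=cs[:,0]+[x0,y0]; W=onz(m,pts,.015)[:,:2].astype(np.float32)
    (c,s,a)=cv2.minAreaRect(W*1000); return np.round(c,1),np.round(s,1),round(a,2)
dark=lambda q:q.sum(2)<230
print('sq',edge(252,162,26,dark)); print('nar',edge(205,220,32,dark)); print('long',edge(159,222,42,dark)[:])
print('white',edge(307,160,24,lambda q:(q[...,2]>q[...,0]-2)))
print('gauge',edge(294,232,44,lambda q:(q[...,0]-q[...,2]<20)|(q[...,0]-q[...,2]>60)))
E
```

```text
gA 60 [ 0.5329 -0.3463  0.0411] [ 0.5213 -0.3581  0.034 ] [ 0.5444 -0.3341  0.0479]
gB 61 [ 0.4235 -0.3386  0.0403] [ 0.4122 -0.3516  0.0351] [ 0.4353 -0.3251  0.0461]
gC 59 [ 0.4182 -0.2215  0.0405] [ 0.4058 -0.2344  0.0352] [ 0.4316 -0.2089  0.0468]
bottle 106 [ 0.4848 -0.0922  0.0897] [ 0.4692 -0.1054  0.0705] [ 0.4967 -0.0789  0.0992]
knob 26 [0.5111 0.0249 0.0875] [0.5051 0.0194 0.0832] [0.5175 0.032  0.0917]
jar 320 [ 0.7041 -0.3428  0.0601] [ 0.6798 -0.3695  0.0501] [ 0.7291 -0.3183  0.0683]
table 100 [ 0.2345 -0.3117  0.0007] [ 0.2215 -0.3245 -0.0088] [ 0.247  -0.2987  0.0075]
red 95 [ 0.5151 -0.1974  0.0794] [ 0.5028 -0.21    0.0602] [ 0.5278 -0.1824  0.0871]
sq (array([675.5,  69.4]), array([87.3, 84.5]), 1.58)
nar (array([526.3, 193.5]), array([ 65.7, 112.4]), 89.7)
long (array([520.9, 314.9]), array([165.8,  97.3]), 1.52)
white (array([681. , -75.1]), array([88. , 88.6]), 85.35)
gauge (array([492.3, -39. ]), array([117.8, 208.4]), 2.42)
```

Run:
```python
from h import *
m=manip.camera_model('wrist'); s=manip.sense()
T=R.from_quat(s['tool_rot']); print(T.inv().apply(m['origin']-s['tcp_pos']),T.inv().apply(rays(m,[[280,210]])), onz(m,[[280,210],[0,210],[560,210],[280,0],[280,420]],.02))
go(.40,-.40,.30,np.pi/2); go(.49,-.12,.30,np.pi/2)
```

```text
[ 0.07664718 -0.00075041 -0.06982953] [[-0.29807608 -0.00488824  0.95454666]] [[ 0.24420024 -0.57255547  0.02      ]
 [ 0.10192152 -0.28387969  0.02      ]
 [ 0.38576682 -0.85947993  0.02      ]
 [ 0.42864596 -0.48203094  0.02      ]
 [-0.03279483 -0.70838863  0.02      ]]Traceback (most recent call last):
  File "<stdin>", line 4, in <module>
  File "h.py", line 33, in go
    print('tcp',s['tcp_pos'].round(4),'yaw',round(np.degrees(cy),2),'tilt',np.degrees(np.arccos(-ax[2,2])).round(2),'t',s['t'].round(2),'gap',round(s['finger_gap'],3),'q',s['q'].round(2))
                                                                                                                        ^^^^^^^^^^^^
AttributeError: 'float' object has no attribute 'round'
```

```bash
sed -i "s/s\['t'\].round(2)/round(s['t'],2)/" h.py
python3 - <<'E'
from h import *
go(.46,-.33,.30,np.pi/2); go(.49,-.06,.30,np.pi/2)
E
```

```text
tcp [ 0.2756 -0.5605  0.3032] yaw 26.17 tilt 0.09 t 0.15 gap 0.996 q [-1.29  0.53  1.43  0.    1.18 -0.18]
NOW-frame dp [ 0.5343 -0.251   0.0069] after-turn dp [0.461  0.3688 0.0059] rotz -0.1773
tcp [ 0.2756 -0.5605  0.3032] yaw 26.17 tilt 0.09 t 0.15 gap 0.996 q [-1.29  0.53  1.43  0.    1.18 -0.18]
NOW-frame dp [ 0.8264 -0.7092  0.0077] after-turn dp [1.001  0.4288 0.0059] rotz -0.1773
```

```bash
r='x'; python3 -m crank '[{"dp":[0,0,0],"delta_rot":[0,0,-0.0177],"fingers":1},{"dp":[0,0,0],"delta_rot":[0,0,-0.0177],"fingers":1},{"dp":[0,0,0],"delta_rot":[0,0,-0.0177],"fingers":1},{"dp":[0,0,0],"delta_rot":[0,0,-0.0177],"fingers":1},{"dp":[0,0,0],"delta_rot":[0,0,-0.0177],"fingers":1},{"dp":[0,0,0],"delta_rot":[0,0,-0.0177],"fingers":1},{"dp":[0,0,0],"delta_rot":[0,0,-0.0177],"fingers":1},{"dp":[0,0,0],"delta_rot":[0,0,-0.0177],"fingers":1},{"dp":[0,0,0],"delta_rot":[0,0,-0.0177],"fingers":1},{"dp":[0,0,0],"delta_rot":[0,0,-0.0177],"fingers":1}]' 60
python3 -m crank '[{"dp":[0.0576,0.046,0],"delta_rot":[0,0,0],"fingers":1},{"dp":[0.0576,0.046,0],"delta_rot":[0,0,0],"fingers":1},{"dp":[0.0576,0.046,0],"delta_rot":[0,0,0],"fingers":1},{"dp":[0.0576,0.046,0],"delta_rot":[0,0,0],"fingers":1},{"dp":[0.0576,0.046,0],"delta_rot":[0,0,0],"fingers":1},{"dp":[0.0576,0.046,0],"delta_rot":[0,0,0],"fingers":1},{"dp":[0.0576,0.046,0],"delta_rot":[0,0,0],"fingers":1},{"dp":[0.0576,0.046,0],"delta_rot":[0,0,0],"fingers":1},{"dp":[0,0,0],"delta_rot":[0,0,0],"fingers":1},{"dp":[0,0,0],"delta_rot":[0,0,0],"fingers":1}]'
python3 - <<'E'
from h import *
m,p,d=snap('wrist'); C=cloud(m,d); np.savez('w1.npz',p=p,d=d,**m); cv2.imwrite('pics/w1.png',p[:,:,::-1])
go(.49,-.06,.30,np.pi/2)
np.set_printoptions(suppress=True,precision=4)
for n,c in dict(A=(.533,-.346),B=(.4235,-.3386),C=(.418,-.2215)).items():
    k=(np.hypot(C[...,0]-c[0],C[...,1]-c[1])<.02)&(C[...,2]>.036)&(C[...,2]<.05)
    if k.sum(): print(n,k.sum(),np.nanmean(C[k],0))
E
```

```text
t: 0.98
tcp_pos: [0.2756, -0.5606, 0.3035]
tool_rot: [0.706, 0.708, 0.0, -0.0]
force: [-0.1, -1.1, -0.9]
finger_gap: 0.999
gripper_force: 0.0
t: 1.82
tcp_pos: [0.4611, -0.3289, 0.3037]
tool_rot: [0.706, 0.708, -0.0, -0.0]
force: [1.1, 0.0, 0.0]
finger_gap: 1.0
gripper_force: 0.0
tcp [ 0.4604 -0.3303  0.3037] yaw 90.02 tilt 0.03 t 1.87 gap 1.0 q [-0.82  0.45  1.58 -0.    1.11 -0.82]
NOW-frame dp [0.5405 0.0593 0.0073] after-turn dp [0.5405 0.0592 0.0073] rotz 0.0
A 352 [ 0.531  -0.347   0.0395]
B 344 [ 0.4218 -0.3391  0.0397]
C 427 [ 0.4163 -0.2204  0.0398]
```

View pics/w1.png

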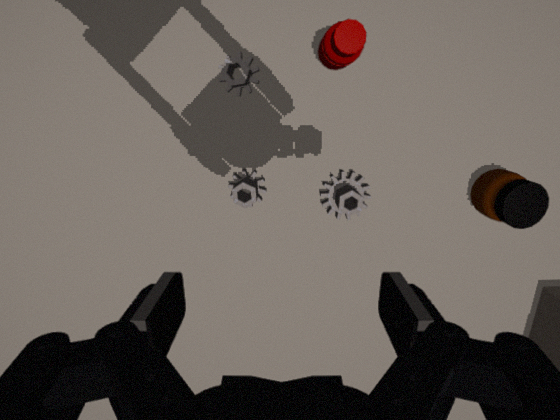

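The wrist view shows gears at (345,195), (246,190) and (240,73), the red bottle at (342,42) and the jar at (510,200). I'll rectify the gears to count their teeth, and take a new top view for parts the arm was hiding.

Run:
```python
from h import *
f=np.load('w1.npz'); m={k:f[k] for k in f}; p=f['p']
t=[]
for c in [(.531,-.347),(.4218,-.3391),(.4163,-.2204)]:
    o=cv2.resize(ortho(m,p,c,.012,.045,.0005),(266,266)); 
    for r in (21,28,35): cv2.circle(o,(133,133),int(r*266/90),(255,0,0),1)
    t.append(o)
mt,pt,dt=snap('top')
top=cv2.resize(pt,(798,598))[300:598] 
im=np.vstack([np.hstack(t),top]); cv2.imwrite('pics/tile1.png',im[:,:,::-1])
```

```text
(no output)
```

View pics/tile1.png

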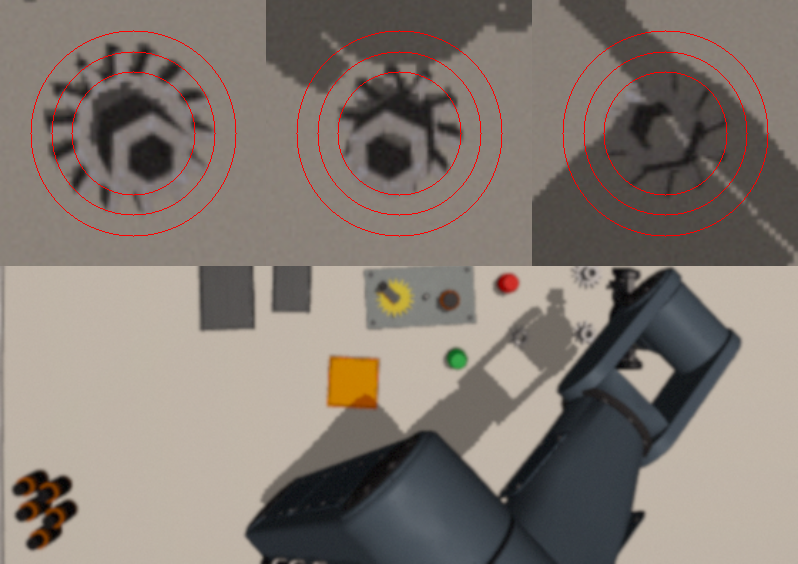

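A is the 14-tooth gear (its tips reach the 28 mm circle). B and C are 10-tooth, and there are no eighteens. Next I look at the gauge, with the chosen bottle at (314,234) in the top view.

```bash
python3 -m crank '[{"dp":[0.0676,0.0074,0],"delta_rot":[0,0,0],"fingers":1},{"dp":[0.0676,0.0074,0],"delta_rot":[0,0,0],"fingers":1},{"dp":[0.0676,0.0074,0],"delta_rot":[0,0,0],"fingers":1},{"dp":[0.0676,0.0074,0],"delta_rot":[0,0,0],"fingers":1},{"dp":[0.0676,0.0074,0],"delta_rot":[0,0,0],"fingers":1},{"dp":[0.0676,0.0074,0],"delta_rot":[0,0,0],"fingers":1},{"dp":[0.0676,0.0074,0],"delta_rot":[0,0,0],"fingers":1},{"dp":[0.0676,0.0074,0],"delta_rot":[0,0,0],"fingers":1},{"dp":[0,0,0],"delta_rot":[0,0,0],"fingers":1},{"dp":[0,0,0],"delta_rot":[0,0,0],"fingers":1}]'
python3 - <<'E'
from h import *
m,p,d=snap('wrist'); C=cloud(m,d); np.savez('w2.npz',p=p,d=d,**m); cv2.imwrite('pics/w2.png',p[:,:,::-1])
go(.484,-.093,.30,np.pi/2)
np.set_printoptions(suppress=True,precision=4)
def st(n,c,r,lo,hi):
    k=(np.hypot(C[...,0]-c[0],C[...,1]-c[1])<r)&(C[...,2]>lo)&(C[...,2]<hi); q=C[k]
    if k.sum(): print(n,k.sum(),np.median(q,0),q.min(0),q.max(0))
st('bottle',(.484,-.093),.03,.086,.097); st('knob',(.511,.025),.02,.082,.1); st('post',(.49,-.05),.02,.036,.05); st('plate',(.49,-.05),.03,.005,.015)
st('mrim',(.49,.005),.04,.015,.03)
E
```

```text
t: 2.75
tcp_pos: [0.4901, -0.0605, 0.3039]
tool_rot: [0.707, 0.707, -0.0, 0.0]
force: [0.5, -0.3, -0.6]
finger_gap: 1.003
gripper_force: 0.0
tcp [ 0.4903 -0.0615  0.304 ] yaw 89.88 tilt 0.06 t 2.8 gap 0.999 q [-0.35  0.35  1.75 -0.    1.03 -0.35]
NOW-frame dp [-0.063  -0.0126  0.008 ] after-turn dp [-0.0629 -0.0127  0.008 ] rotz -0.0003
bottle 670 [ 0.4853 -0.0911  0.0907] [ 0.4726 -0.1049  0.086 ] [ 0.4979 -0.0787  0.0927]
knob 236 [0.5114 0.0257 0.0877] [0.505  0.0195 0.083 ] [0.5181 0.032  0.0901]
post 87 [ 0.4927 -0.0506  0.0402] [ 0.4877 -0.056   0.0365] [ 0.4968 -0.0465  0.0451]
plate 2080 [ 0.4898 -0.0494  0.0099] [ 0.4603 -0.079   0.0075] [ 0.5194 -0.0217  0.0149]
mrim 2216 [0.4848 0.0016 0.0218] [ 0.4555 -0.0297  0.0171] [0.5243 0.0399 0.0244]
```

View pics/w2.png

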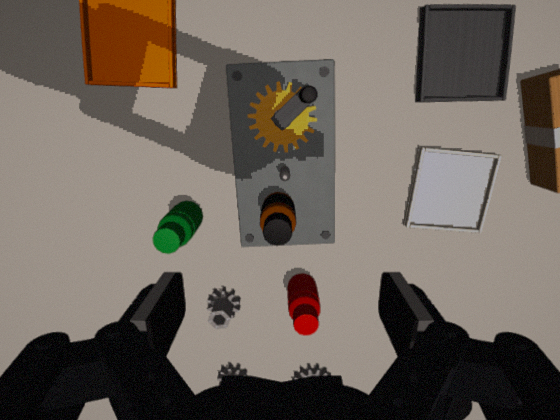

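The chosen bottle is amber with a black cap, standing on the gauge at (278,225). The green one (180,228) and red one (303,305) are clearly look-alikes. The post is at (284,173), the white tray at (452,190), the dark square tray at (465,53) and the orange decoy at (128,40). I'll grip the bottle and measure the trays and plate from the same picture.

```bash
python3 -m crank '[{"dp":[-0.0592,-0.010,0],"delta_rot":[0,0,0],"fingers":1},{"dp":[0,0,0.07],"delta_rot":[0,0,0],"fingers":1},{"dp":[0,0,0.07],"delta_rot":[0,0,0],"fingers":1},{"dp":[0,0,0.07],"delta_rot":[0,0,0],"fingers":1},{"dp":[0,0,0.07],"delta_rot":[0,0,0],"fingers":1},{"dp":[0,0,0.07],"delta_rot":[0,0,0],"fingers":1},{"dp":[0,0,0.06],"delta_rot":[0,0,0],"fingers":1},{"dp":[0,0,0],"delta_rot":[0,0,0],"fingers":1},{"dp":[0,0,0],"delta_rot":[0,0,0],"fingers":0.2},{"dp":[0,0,0],"delta_rot":[0,0,0],"fingers":-0.5},{"dp":[0,0,0],"delta_rot":[0,0,0],"fingers":-1},{"dp":[0,0,0],"delta_rot":[0,0,0],"fingers":-1}]' 40
python3 -m crank '[{"dp":[0,0,0],"delta_rot":[0,0,0],"fingers":-1},{"dp":[0,0,0],"delta_rot":[0,0,0],"fingers":-1},{"dp":[0,0,0],"delta_rot":[0,0,0],"fingers":-1},{"dp":[0,0,0],"delta_rot":[0,0,0],"fingers":-1}]'
python3 - <<'E'
from h import *
f=np.load('w2.npz'); m={k:f[k] for k in f}; p=f['p'].astype(int)
np.set_printoptions(suppress=True,precision=2)
def rect(n,box,sel,z):
    u0,u1,v0,v1=box; q=p[v0:v1,u0:u1]; k=sel(q).astype(np.uint8)
    k=cv2.morphologyEx(k,cv2.MORPH_CLOSE,np.ones((5,5)))
    cs=max(cv2.findContours(k,0,2)[0],key=cv2.contourArea)[:,0]+[u0,v0]
    W=onz(m,cs,z)[:,:2]*1000; print(n,cv2.minAreaRect(W.astype(np.float32)))
print(p[190,452],p[53,465],p[150,240+15],p[300,250],p[100,360])
rect('white',(398,508,140,240),lambda q:q[...,2]-q[...,0]>-3,.012)
rect('square',(405,518,0,108),lambda q:q.sum(2)<270,.015)
# plate edges/corner screws by hand-picked corner pixels
c=onz(m,[[226,61],[335,59],[335,243],[243,246]],.01); print(c[:,:2]*1000)
c=onz(m,[[237,75.5],[323.5,72],[325,235],[249.5,238]],.01); print('screws',c[:,:2]*1000)
go(.681,-.075,.2)
E
```

```text
t: 3.8
tcp_pos: [0.4863, -0.0909, 0.101]
tool_rot: [0.708, 0.706, 0.001, 0.002]
force: [-0.2, 0.7, 0.2]
finger_gap: 0.455
gripper_force: 0.0
t: 4.13
tcp_pos: [0.4862, -0.0907, 0.1011]
tool_rot: [0.707, 0.707, 0.001, 0.002]
force: [-1.3, -1.3, 6.2]
finger_gap: 0.41
gripper_force: 39.9
[164 161 166] [61 59 60] [61 59 55] [160 153 141] [159 148 139]
white ((678.8662719726562, -73.95977783203125), (88.8179702758789, 93.99901580810547), 85.57036590576172)
square ((672.1665649414062, 68.96357727050781), (100.89076232910156, 91.40938568115234), 2.4178130626678467)
[[ 433.63   60.01]
 [ 542.73   61.87]
 [ 551.58 -136.59]
 [ 444.28 -140.4 ]]
screws [[ 444.23   46.13]
 [ 531.58   49.47]
 [ 539.5  -126.58]
 [ 452.18 -130.33]]
tcp [ 0.49 -0.09  0.1 ] yaw 89.94 tilt 0.26 t 4.13 gap 0.41 q [-0.41  0.71  1.91 -0.    0.52 -0.41]Traceback (most recent call last):
  File "<stdin>", line 15, in <module>
  File "h.py", line 34, in go
    print('NOW-frame dp',(T.inv().apply(d)/.5).round(4),'after-turn dp',((R.from_euler('z',dy)*T).inv().apply(d)/.5).round(4),'rotz',(-dy/2/np.pi).round(4))
                                                                                                                                     ^^^^^^^^^^^^^^^^^^^
AttributeError: 'float' object has no attribute 'round'
```

```bash
sed -i "s/(-dy\/2\/np.pi).round(4)/round(-dy\/2\/np.pi,4)/" h.py
python3 -m crank '[{"dp":[0,0,-0.06],"delta_rot":[0,0,0],"fingers":-1},{"dp":[0,0,-0.06],"delta_rot":[0,0,0],"fingers":-1},{"dp":[0.0064,0.04,0],"delta_rot":[0,0,0],"fingers":-1},{"dp":[0.0064,0.077,0],"delta_rot":[0,0,0],"fingers":-1},{"dp":[0.0064,0.077,0],"delta_rot":[0,0,0],"fingers":-1},{"dp":[0.0064,0.077,0],"delta_rot":[0,0,0],"fingers":-1},{"dp":[0.0064,0.077,0],"delta_rot":[0,0,0],"fingers":-1},{"dp":[0,0.038,0],"delta_rot":[0,0,0],"fingers":-1},{"dp":[0,0,0],"delta_rot":[0,0,0],"fingers":-1},{"dp":[0,0,0.06],"delta_rot":[0,0,0],"fingers":-1},{"dp":[0,0,0.05],"delta_rot":[0,0,0],"fingers":-1},{"dp":[0,0,0],"delta_rot":[0,0,0],"fingers":-1}]'
python3 -c "
from h import *
go(.679,-.074,.0955)"
```

```text
t: 5.13
tcp_pos: [0.6741, -0.0733, 0.0998]
tool_rot: [0.708, 0.707, -0.003, -0.005]
force: [-2.2, 0.3, -2.3]
finger_gap: 0.407
gripper_force: 40.4
tcp [ 0.6741 -0.0733  0.0998] yaw 89.91 tilt 0.61 t 5.13 gap 0.407 q [-0.27  0.85  1.41 -0.    0.89 -0.27]
NOW-frame dp [-0.0014  0.0099  0.0085] after-turn dp [-0.0014  0.0099  0.0085] rotz 0.0
```

```bash
python3 -m crank '[{"dp":[0,0.004,0.006],"delta_rot":[0,0,0],"fingers":-1},{"dp":[0,0,0.003],"delta_rot":[0,0,0],"fingers":-1},{"dp":[0,0,0],"delta_rot":[0,0,0],"fingers":-1},{"dp":[0,0,0],"delta_rot":[0,0,0],"fingers":0.2},{"dp":[0,0,0],"delta_rot":[0,0,0],"fingers":0.5},{"dp":[0,0,0],"delta_rot":[0,0,0],"fingers":0.5},{"dp":[0,0,-0.04],"delta_rot":[0,0,0],"fingers":0.5},{"dp":[0,0,-0.07],"delta_rot":[0,0,0],"fingers":0.5},{"dp":[0,0,-0.07],"delta_rot":[0,0,0],"fingers":0.5},{"dp":[0,0,-0.07],"delta_rot":[0,0,0],"fingers":0.5},{"dp":[0,0,0],"delta_rot":[0,0,0],"fingers":0.5},{"dp":[0,0,0],"delta_rot":[0,0,0],"fingers":0.5}]'
python3 - <<'E'
from h import *
m,p,d=snap('wrist'); C=cloud(m,d); np.savez('w3.npz',p=p,d=d,**m)
k=(np.hypot(C[...,0]-.679,C[...,1]+.074)<.035)&(C[...,2]>.08)&(C[...,2]<.095); print(np.median(C[k],0),k.sum())
go(.515,.035,.2,0)
E
```

```text
t: 6.13
tcp_pos: [0.6818, -0.0748, 0.2284]
tool_rot: [0.708, 0.706, 0.002, 0.003]
force: [-0.4, 0.3, -0.5]
finger_gap: 0.747
gripper_force: 0.0
[ 0.68040069 -0.07474087  0.08478007] 1185
tcp [ 0.6804 -0.0745  0.2259] yaw 89.89 tilt 0.14 t 6.18 gap 0.751 q [-0.27  0.69  1.34  0.    1.11 -0.27]
NOW-frame dp [ 0.2184 -0.3314  0.0509] after-turn dp [-0.3308 -0.2191  0.0515] rotz 0.2497
```

The bottle stands in the white tray (cap at z 85 mm). Before fitting the gear I'll wind the crank to its zero stop, because it now reads about 0.24 rad.

```bash
python3 -m crank '[{"dp":[0.02,-0.034,0],"delta_rot":[0,0,0],"fingers":0},{"dp":[0.04,-0.0676,0],"delta_rot":[0,0,0],"fingers":0},{"dp":[0.04,-0.0676,0],"delta_rot":[0,0,0],"fingers":0},{"dp":[0.04,-0.0676,0],"delta_rot":[0,0,0],"fingers":0},{"dp":[0.04,-0.0676,0],"delta_rot":[0,0,0],"fingers":0},{"dp":[0.02,-0.034,0],"delta_rot":[0,0,0],"fingers":0},{"dp":[0,0,0.05],"delta_rot":[0,0,0],"fingers":0},{"dp":[0,0,0],"delta_rot":[0,0,0],"fingers":0}]' 20
python3 - <<'E'
from h import *
np.set_printoptions(suppress=True,precision=4)
go(.5114,.0257,.130,np.pi/2)
m,p,d=snap('wrist'); C=cloud(m,d); np.savez('w4.npz',p=p,d=d,**m)
for c,r,lo,hi in [((.511,.025),.02,.082,.095),((.4925,-.051),.015,.037,.05)]:
    k=(np.hypot(C[...,0]-c[0],C[...,1]-c[1])<r)&(C[...,2]>lo)&(C[...,2]<hi); q=C[k]; print(k.sum(),q.mean(0),(q.min(0)+q.max(0))/2)
cv2.imwrite('pics/w4.png',ortho(m,p,(.49,-.02),.022,.075,.00025)[:,:,::-1])
E
```

```text
t: 6.85
tcp_pos: [0.5071, 0.0271, 0.196]
tool_rot: [0.707, 0.707, -0.003, -0.004]
force: [-1.1, -0.2, -0.6]
finger_gap: 0.499
gripper_force: 0.0
tcp [0.5071 0.0271 0.196 ] yaw 89.96 tilt 0.56 t 6.85 gap 0.499 q [-0.17  0.54  1.82 -0.    0.79 -0.17]
NOW-frame dp [-0.0031  0.0099  0.1319] after-turn dp [-0.0031  0.0099  0.1319] rotz -0.0001
463 [0.5115 0.0269 0.0871] [0.5117 0.0262 0.0857]
133 [ 0.4925 -0.0493  0.0404] [ 0.4922 -0.0496  0.0409]
```

View pics/w4.png

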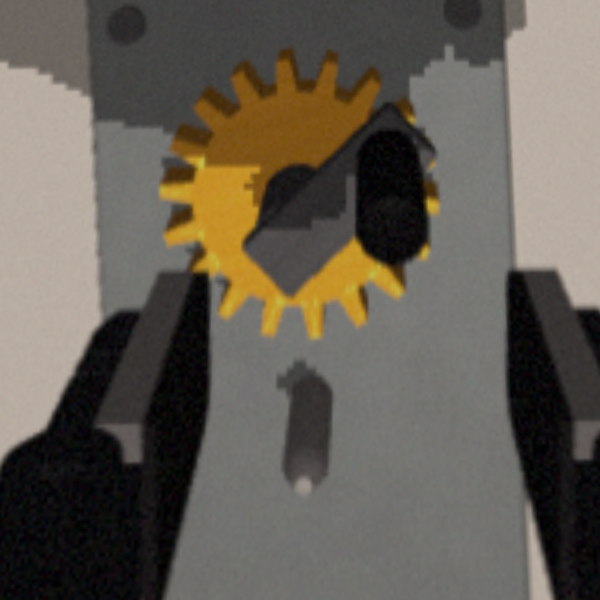

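The rectified view shows the master gear centred near (299,193), which is world (.490,.0066). The post tip is at (304,487) and the knob at (393,225), giving about 13–15° of master turn. I grip the knob and turn it clockwise to the stop.

```bash
python3 -m crank '[{"dp":[-0.0012,0.009,0.032],"delta_rot":[0,0,0],"fingers":0},{"dp":[0,0,0.05],"delta_rot":[0,0,0],"fingers":0},{"dp":[0,0,0.05],"delta_rot":[0,0,0],"fingers":0},{"dp":[0,0,0],"delta_rot":[0,0,0],"fingers":-1},{"dp":[0,0,0],"delta_rot":[0,0,0],"fingers":-1},{"dp":[0,0,0],"delta_rot":[0,0,0],"fingers":-1},{"dp":[0,0,0],"delta_rot":[0,0,0],"fingers":-1},{"dp":[0,0,0],"delta_rot":[0,0,0],"fingers":-1},{"dp":[-0.004,0.004,0],"delta_rot":[0,0,0],"fingers":-1},{"dp":[-0.004,0.003,0],"delta_rot":[0,0,0],"fingers":-1},{"dp":[0,0,0],"delta_rot":[0,0,0],"fingers":-1}]' 20
python3 -c "
from h import *
go(.5159,.0214,.130)"
```

```text
t: 7.82
tcp_pos: [0.5164, 0.0223, 0.1332]
tool_rot: [0.708, 0.706, -0.002, -0.003]
force: [-5.3, 0.8, -8.8]
finger_gap: 0.155
gripper_force: 20.2
tcp [0.5164 0.0223 0.1332] yaw 89.8 tilt 0.44 t 7.82 gap 0.155 q [-0.17  0.66  1.83  0.    0.66 -0.17]
NOW-frame dp [-0.0018 -0.0009  0.0065] after-turn dp [-0.0018 -0.0009  0.0065] rotz 0.0
```

```bash
python3 -m crank '[{"dp":[-0.003,0.002,0],"delta_rot":[0,0,0],"fingers":-1},{"dp":[-0.003,0.002,0],"delta_rot":[0,0,0],"fingers":-1},{"dp":[0,0,0],"delta_rot":[0,0,0],"fingers":-1},{"dp":[0,0,0],"delta_rot":[0,0,0],"fingers":-1}]' 20
python3 -m crank '[{"dp":[0,0,0],"delta_rot":[0,0,0],"fingers":0},{"dp":[0,0,0],"delta_rot":[0,0,0],"fingers":0},{"dp":[0,0,0],"delta_rot":[0,0,0],"fingers":0},{"dp":[0,0,-0.06],"delta_rot":[0,0,0],"fingers":0},{"dp":[0,0,-0.07],"delta_rot":[0,0,0],"fingers":0},{"dp":[0,0,-0.05],"delta_rot":[0,0,0],"fingers":0},{"dp":[0,0,0],"delta_rot":[0,0,0],"fingers":0},{"dp":[0,0,0],"delta_rot":[0,0,0],"fingers":0}]' 20
python3 - <<'E'
from h import *
np.set_printoptions(suppress=True,precision=4)
m,p,d=snap('wrist'); C=cloud(m,d); np.savez('w5.npz',p=p,d=d,**m)
for c,r,lo,hi in [((.514,.022),.02,.084,.095),((.4925,-.051),.015,.037,.05)]:
    k=(np.hypot(C[...,0]-c[0],C[...,1]-c[1])<r)&(C[...,2]>lo)&(C[...,2]<hi); q=C[k]; print(k.sum(),q.mean(0),(q.min(0)+q.max(0))/2)
# master tooth phase from rectified tooth ring (brass pixels at tip radius)
o=ortho(m,p,(.4898,.0066),.022,.045,.00025).astype(float)
for dx in(0,):
    a=np.radians(np.arange(180,360,.5)); s=0
    for r in np.arange(.030,.034,.0005):
        u=(180+r*np.cos(a)/.00025).astype(np.float32); v=(180-r*np.sin(a)/.00025).astype(np.float32)
        s=s+cv2.remap((o[...,0]-o[...,2]).astype(np.float32),u[None],v[None],1)[0]
    s=s-s.mean(); ph=np.angle((s*np.exp(-1j*18*a)).sum())
    t0=-ph/18  # tooth at angles a with 18a+... 
    print('tooth angle mod20', np.degrees(ph)/-18%20, 'amp',abs((s*np.exp(-1j*18*a)).mean()))
cv2.imwrite('pics/w5.png',o[:,:,::-1])
go(.531,-.347,.25)
E
```

```text
t: 8.15
tcp_pos: [0.5174, 0.0208, 0.1333]
tool_rot: [0.708, 0.706, -0.002, -0.005]
force: [-7.4, 7.5, -6.2]
finger_gap: 0.153
gripper_force: 20.5
t: 8.82
tcp_pos: [0.5232, 0.0178, 0.2261]
tool_rot: [0.708, 0.706, 0.002, 0.003]
force: [1.3, -0.1, 0.4]
finger_gap: 0.505
gripper_force: 0.0
335 [0.516  0.0206 0.0875] [0.5159 0.0201 0.0868]
101 [ 0.4926 -0.0493  0.0404] [ 0.4924 -0.05    0.0408]
tooth angle mod20 2.9841714087023345 amp 315.2810105813214
tcp [0.5221 0.018  0.2246] yaw 89.88 tilt 0.22 t 8.87 gap 0.5 q [-0.18  0.5   1.77  0.    0.86 -0.18]
NOW-frame dp [-0.73    0.0197 -0.0504] after-turn dp [-0.73    0.0197 -0.0504] rotz 0.0[ WARN:0@1.088] global loadsave.cpp:1063 imwrite_ Unsupported depth image for selected encoder is fallbacked to CV_8U.
```

Crank is at 0: the knob is where predicted and a tooth gap faces the post to within 0.5°. On to the 14-tooth gear.

```bash
python3 -m crank '[{"dp":[-0.04,0.002,0],"delta_rot":[0,0,0],"fingers":1},{"dp":[-0.08,0.002,0],"delta_rot":[0,0,0],"fingers":1},{"dp":[-0.08,0.002,0],"delta_rot":[0,0,0],"fingers":1},{"dp":[-0.08,0.002,0],"delta_rot":[0,0,0],"fingers":1},{"dp":[-0.08,0.002,0],"delta_rot":[0,0,0],"fingers":1},{"dp":[-0.08,0.002,0],"delta_rot":[0,0,0],"fingers":1},{"dp":[-0.08,0.002,0],"delta_rot":[0,0,0],"fingers":1},{"dp":[-0.08,0.002,0],"delta_rot":[0,0,0],"fingers":1},{"dp":[-0.08,0.004,0],"delta_rot":[0,0,0],"fingers":1},{"dp":[-0.05,0,0],"delta_rot":[0,0,0],"fingers":1},{"dp":[0,0,0],"delta_rot":[0,0,0],"fingers":1},{"dp":[0,0,0],"delta_rot":[0,0,0],"fingers":1}]' 60
cat >> h.py <<'E'
def gear(c0,n,m,p,d,z0=0,show=None):
    """hub centre, flat phase (mod 60) and tooth phase (mod 360/n), deg"""
    C=cloud(m,d); k=(np.hypot(C[...,0]-c0[0],C[...,1]-c0[1])<.02)&(abs(C[...,2]-z0-.04)<.004); q=C[k]
    hull=cv2.convexHull((q[:,:2]*1000).astype(np.float32))
    M=cv2.moments(hull); c=np.array([M['m10'],M['m01']])/M['m00']/1000
    best=[]
    g=cv2.cvtColor(p,cv2.COLOR_RGB2GRAY).astype(np.float32)
    def ring(z,rs,k):
        a=np.radians(np.arange(0,360,.5)); s=0
        for r in rs:
            uv=proj(m,np.c_[c[0]+r*np.cos(a),c[1]+r*np.sin(a),0*a+z]).astype(np.float32); s=s+cv2.remap(g,uv[None,:,0],uv[None,:,1],1)[0]
        s=s-cv2.GaussianBlur(s[None],(0,0),60,borderType=cv2.BORDER_WRAP)[0]
        f=(s*np.exp(-1j*k*a)).mean(); return np.degrees(-np.angle(f))/k%(360/k),abs(f)
    # hub hex: corners at 30+60k from flats; radius profile of hull
    H=hull[:,0]/1000-c; a=np.radians(np.arange(0,360,1)); n6=np.array([np.max(H@[np.cos(t),np.sin(t)]) for t in a])
    f=(n6*np.exp(-6j*a)).mean(); corner=np.degrees(-np.angle(f))/6%60
    R0={10:.021,14:.028,18:.035}[n]
    t=ring(z0+.012,np.arange(R0-.006,R0-.001,.0005),n)
    print('hub',c.round(4),'z',np.median(q[:,2]).round(4),'n',len(q),'flat',round((corner+30)%60,2),abs(f).round(5),'tooth',np.round(t,2),'AF',(2*n6.min()).round(4))
    if show:
        o=ortho(m,p,c,z0+.012,.04,.0002)
        cv2.imwrite(show,np.hstack([o,ortho(m,p,c,z0+.04,.04,.0002)])[:,:,::-1])
    return c
E
python3 - <<'E'
from h import *
m,p,d=snap('wrist'); np.savez('w6.npz',p=p,d=d,**m)
c=gear((.531,-.347),14,m,p,d,show='pics/g14.png')
go(c[0],c[1],.09)
E
```

```text
t: 9.87
tcp_pos: [0.5297, -0.3482, 0.2215]
tool_rot: [0.709, 0.705, 0.0, -0.001]
force: [0.5, 1.7, 0.4]
finger_gap: 0.997
gripper_force: 0.0Traceback (most recent call last):
  File "<stdin>", line 3, in <module>
  File "h.py", line 52, in gear
    t=ring(z0+.012,np.arange(R0-.006,R0-.001,.0005),n)
  File "h.py", line 46, in ring
    s=s-cv2.GaussianBlur(s[None],(0,0),60,borderType=cv2.BORDER_WRAP)[0]
        ~~~~~~~~~~~~~~~~^^^^^^^^^^^^^^^^^^^^^^^^^^^^^^^^^^^^^^^^^^^^^
cv2.error: OpenCV(4.12.0) /io/opencv/modules/imgproc/src/filter.dispatch.cpp:130: error: (-215:Assertion failed) columnBorderType != BORDER_WRAP in function 'init'
```

```bash
sed -i "s/s=s-cv2.GaussianBlur.*/s=s-s.mean()/" h.py
python3 - <<'E'
from h import *
f=np.load('w6.npz'); m={k:f[k] for k in f}
c=gear((.531,-.347),14,m,f['p'],f['d'],show='pics/g14.png')
go(c[0],c[1],.09)
E
```

```text
hub [ 0.5313 -0.3476] z 0.0397 n 586 flat 57.89 0.00033 tooth [23.39 27.35] AF 0.0234
tcp [ 0.5296 -0.3465  0.2216] yaw 89.81 tilt 0.21 t 9.92 gap 0.998 q [-0.76  0.64  1.48  0.    1.03 -0.75]
NOW-frame dp [-0.0028  0.004   0.2632] after-turn dp [-0.0028  0.004   0.2632] rotz 0.0
```

View pics/g14.png

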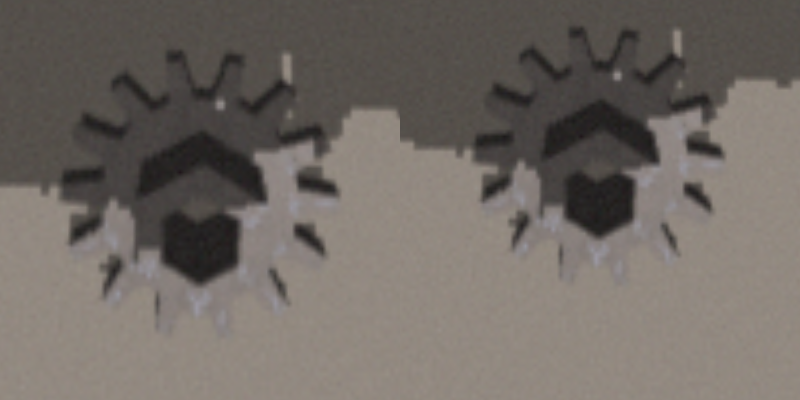

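Rectified crop: gear14 has its hub hexagon with corners up and down, so its flats lie at −2°. Its teeth are in line with that at −2.3°. I grip at tool yaw ≈ 87.8°.

```bash
python3 -m crank '[{"dp":[-0.0028,0.004,0.029],"delta_rot":[0,0,0.0056],"fingers":0.6},{"dp":[0,0,0.06],"delta_rot":[0,0,0],"fingers":0.4},{"dp":[0,0,0.06],"delta_rot":[0,0,0],"fingers":0.4},{"dp":[0,0,0.06],"delta_rot":[0,0,0],"fingers":0.4},{"dp":[0,0,0.06],"delta_rot":[0,0,0],"fingers":0.4},{"dp":[0,0,0],"delta_rot":[0,0,0],"fingers":0.4},{"dp":[0,0,0],"delta_rot":[0,0,0],"fingers":-1},{"dp":[0,0,0],"delta_rot":[0,0,0],"fingers":-1},{"dp":[0,0,0],"delta_rot":[0,0,0],"fingers":-1},{"dp":[0,0,0],"delta_rot":[0,0,0],"fingers":-1},{"dp":[0,0,0],"delta_rot":[0,0,0],"fingers":-1},{"dp":[0,0,0],"delta_rot":[0,0,0],"fingers":-1}]' 60
python3 -m crank '[{"dp":[0,0,-0.04],"delta_rot":[0,0,0],"fingers":-1},{"dp":[0,0,-0.07],"delta_rot":[0,0,0],"fingers":-1},{"dp":[0,0,-0.07],"delta_rot":[0,0,0],"fingers":-1},{"dp":[0,0,-0.06],"delta_rot":[0,0,0],"fingers":-1},{"dp":[0,0,0],"delta_rot":[0,0,0],"fingers":-1}]'
python3 -c "
from h import *
go(.4923,-.0497,.2,np.radians(79.6))"
```

```text
t: 10.92
tcp_pos: [0.5336, -0.3487, 0.0913]
tool_rot: [0.72, 0.694, 0.0, 0.002]
force: [-0.4, 3.1, 7.3]
finger_gap: 0.263
gripper_force: 61.0
t: 11.33
tcp_pos: [0.5351, -0.3505, 0.2163]
tool_rot: [0.72, 0.694, 0.0, 0.007]
force: [1.0, -0.5, -0.8]
finger_gap: 0.266
gripper_force: 60.0
tcp [ 0.5351 -0.3505  0.2163] yaw 87.88 tilt 0.8 t 11.33 gap 0.266 q [-0.75  0.65  1.48 -0.    1.   -0.72]
NOW-frame dp [ 0.5984 -0.1081  0.0259] after-turn dp [ 0.5766 -0.1931  0.0252] rotz 0.023
```

```bash
python3 -m crank '[{"dp":[0,0,0],"delta_rot":[0,0,0.0115],"fingers":-1},{"dp":[0,0,0],"delta_rot":[0,0,0.0115],"fingers":-1},{"dp":[0.04,-0.0134,0],"delta_rot":[0,0,0],"fingers":-1},{"dp":[0.0721,-0.0241,0],"delta_rot":[0,0,0],"fingers":-1},{"dp":[0.0721,-0.0241,0],"delta_rot":[0,0,0],"fingers":-1},{"dp":[0.0721,-0.0241,0],"delta_rot":[0,0,0],"fingers":-1},{"dp":[0.0721,-0.0241,0],"delta_rot":[0,0,0],"fingers":-1},{"dp":[0.0721,-0.0241,0],"delta_rot":[0,0,0],"fingers":-1},{"dp":[0.0721,-0.0241,0],"delta_rot":[0,0,0],"fingers":-1},{"dp":[0.0721,-0.0241,0.03],"delta_rot":[0,0,0],"fingers":-1},{"dp":[0.032,-0.0107,0.03],"delta_rot":[0,0,0],"fingers":-1},{"dp":[0,0,0.03],"delta_rot":[0,0,0],"fingers":-1}]'
python3 -m crank '[{"dp":[0,0,0],"delta_rot":[0,0,0],"fingers":-1},{"dp":[0,0,0],"delta_rot":[0,0,0],"fingers":-1},{"dp":[0,0,0],"delta_rot":[0,0,0],"fingers":-1}]'
python3 - <<'E'
from h import *
go(.4924,-.0498,.16,np.radians(79.6))
m,p,d=snap('wrist'); np.savez('w7.npz',p=p,d=d,**m); cv2.imwrite('pics/w7.png',p[:,:,::-1])
E
```

```text
t: 12.33
tcp_pos: [0.4871, -0.0429, 0.1634]
tool_rot: [0.767, 0.642, -0.001, -0.002]
force: [-0.6, -1.1, -2.3]
finger_gap: 0.266
gripper_force: 60.0
t: 12.58
tcp_pos: [0.4903, -0.0478, 0.1643]
tool_rot: [0.769, 0.64, 0.0, 0.001]
force: [-0.7, 0.3, -2.6]
finger_gap: 0.269
gripper_force: 59.8
tcp [ 0.4903 -0.0478  0.1643] yaw 79.56 tilt 0.07 t 12.58 gap 0.269 q [-0.32  0.58  1.88 -0.    0.68 -0.14]
NOW-frame dp [-0.0031  0.0048  0.0085] after-turn dp [-0.0031  0.0048  0.0085] rotz -0.0001
```

View pics/w7.png

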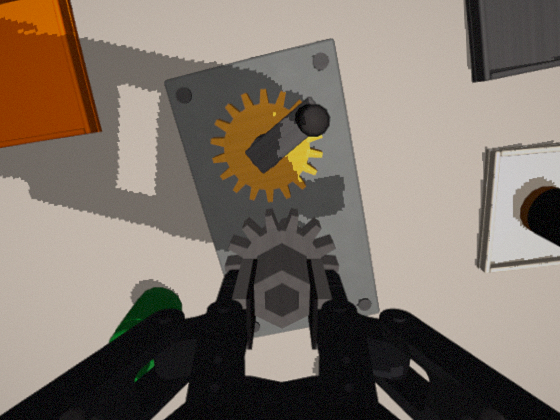

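The gear sits in the fingers with its bore at (283,300), the master gear is at (265,145), and the post is hidden underneath. I measure the held gear with the same camera.

Run:
```python
from h import *
f=np.load('w7.npz'); m={k:f[k] for k in f}; p=f['p']; d=f['d']
C=cloud(m,d); q=C[285:320,262:305].reshape(-1,3); zz=np.nanmedian(C[270:283,275:290,2]); print('around hub z',[np.nanmedian(C[r,283]).round(4) if 0 else C[r,283].round(4) for r in (240,255,270,280,317)])
zt=C[318,283,2]; print(zt)
# bore: dark hexagon centroid
g=cv2.cvtColor(p,cv2.COLOR_RGB2GRAY); print(g[285:316:4,283],g[300,262:306:4])
```

```text
around hub z [array([ 0.4932, -0.0321,  0.0849]), array([ 0.4929, -0.0336,  0.0985]), array([ 0.4928, -0.0337,  0.1124]), array([ 0.4921, -0.0376,  0.1134]), array([ 0.489 , -0.0546,  0.1137])]
0.11249135113706464
[53 47 47 50 44 52 50 46] [92 43 51 49 50 50 51 47 51 54 91]
```

```bash
cat >> h.py <<'E'
def held(m,p,d,z=None):
    """centre of held gear from its bore rim; z of hub top from depth"""
    g=cv2.GaussianBlur(cv2.cvtColor(p,cv2.COLOR_RGB2GRAY),(3,3),0); C=cloud(m,d)
    k=(g<70).astype(np.uint8)[270:330,255:312]
    n,l,st,ce=cv2.connectedComponentsWithStats(k); i=l[30,28]
    zt=np.nanmedian(C[275:325,260:306,2][abs(C[275:325,260:306,2]-C[319,283,2])<.004]) if z is None else z
    cs=max(cv2.findContours((l==i).astype(np.uint8),0,1)[0],key=cv2.contourArea)[:,0]+[255,270]
    W=(onz(m,cs,zt)[:,:2]*1000).astype(np.float32); M=cv2.moments(cv2.convexHull(W)); c=np.array([M['m10'],M['m01']])/M['m00']/1000
    print('held bore',c.round(4),'area',M['m00'].round(1),'(hex14: 169.7)','top z',zt.round(4)); return c
E
python3 - <<'E'
from h import *
f=np.load('w7.npz'); m={k:f[k] for k in f}
c=held(m,f['p'],f['d']); s=manip.sense(); ax=R.from_quat(s['tool_rot']).as_matrix(); print(s['tcp_pos'].round(4),'offset in tool',((np.r_[c,0]-s['tcp_pos'])@ax).round(4))
print('to go dp',(R.from_quat(s['tool_rot']).inv().apply([.4924-c[0],-.0498-c[1],0])/.5).round(4))
# tooth phase of the held disc front half, top of disc
zt=.085; g=cv2.cvtColor(f['p'],cv2.COLOR_RGB2GRAY).astype(np.float32)
for cc in (c,):
    a=np.radians(np.arange(55,130,.5)); S=0
    for r in np.arange(.0225,.0265,.0005):
        uv=proj(m,np.c_[cc[0]+r*np.cos(a),cc[1]+r*np.sin(a),0*a+zt]).astype(np.float32); S=S+cv2.remap(g,uv[None,:,0],uv[None,:,1],1)[0]
    b=S-S.mean(); w=np.hanning(len(b)); F=(b*w*np.exp(-14j*a)).sum(); print('tooth at',(np.degrees(-np.angle(F))/14)%25.714, 'want',92.45%25.714)
E
```

```text
Traceback (most recent call last):
  File "h.py", line 66, in held
    print('held bore',c.round(4),'area',M['m00'].round(1),'(hex14: 169.7)','top z',zt.round(4)); return c
                                        ^^^^^^^^^^^^^^
AttributeError: 'float' object has no attribute 'round'
```

```bash
sed -i "s/M\['m00'\].round(1)/round(M['m00'],1)/" h.py
python3 - <<'E'
from h import *
f=np.load('w7.npz'); m={k:f[k] for k in f}
c=held(m,f['p'],f['d']); s=manip.sense(); ax=R.from_quat(s['tool_rot']).as_matrix(); print(s['tcp_pos'].round(4),'offset in tool',((np.r_[c,0]-s['tcp_pos'])@ax).round(4))
print('to go dp',(R.from_quat(s['tool_rot']).inv().apply([.4924-c[0],-.0498-c[1],0])/.5).round(4))
zt=.085; g=cv2.cvtColor(f['p'],cv2.COLOR_RGB2GRAY).astype(np.float32)
a=np.radians(np.arange(55,130,.5)); S=0
for r in np.arange(.0225,.0265,.0005):
    uv=proj(m,np.c_[c[0]+r*np.cos(a),c[1]+r*np.sin(a),0*a+zt]).astype(np.float32); S=S+cv2.remap(g,uv[None,:,0],uv[None,:,1],1)[0]
b=S-S.mean(); w=np.hanning(len(b)); F=(b*w*np.exp(-14j*a)).sum(); print('tooth at',(np.degrees(-np.angle(F))/14)%25.714, 'want',92.45%25.714,S.round()[::10])
E
```

```text
held bore [ 0.4897 -0.0471] area 164.5 (hex14: 169.7) top z 0.1126
[ 0.4905 -0.0481  0.1645] offset in tool [ 0.0009 -0.0013  0.1645]
to go dp [-0.0044  0.0062  0.    ]
tooth at 15.867458113465982 want 15.308000000000007 [476. 551. 732. 730. 385. 421. 390. 745. 737. 514. 441. 399. 735. 732.
 523.]
```

```bash
python3 -m crank '[{"dp":[-0.0044,0.0062,0],"delta_rot":[0,0,0],"fingers":-1},{"dp":[0,0,0.02],"delta_rot":[0,0,0],"fingers":-1},{"dp":[0,0,0.02],"delta_rot":[0,0,0],"fingers":-1},{"dp":[0,0,0],"delta_rot":[0,0,0],"fingers":-1},{"dp":[0,0,0],"delta_rot":[0,0,0],"fingers":-1},{"dp":[0,0,0],"delta_rot":[0,0,0],"fingers":-1},{"dp":[0,0,0],"delta_rot":[0,0,0],"fingers":-1}]'
python3 - <<'E'
from h import *
m,p,d=snap('wrist'); s=manip.sense(); c=held(m,p,d,s['tcp_pos'][2]-.0515)
print(s['tcp_pos'].round(4),s['force'].round(1),'to go dp',(R.from_quat(s['tool_rot']).inv().apply([.4924-c[0],-.0498-c[1],0])/.5).round(4))
E
```

```text
t: 13.22
tcp_pos: [0.4924, -0.0499, 0.1439]
tool_rot: [0.768, 0.64, 0.0, -0.0]
force: [0.2, 0.1, -1.1]
finger_gap: 0.268
gripper_force: 59.8
held bore [ 0.4918 -0.0488] area 160.6 (hex14: 169.7) top z 0.0925
[ 0.4925 -0.0499  0.144 ] [ 0.7  0.1 -2.9] to go dp [-0.0017  0.0015  0.    ]
```

```bash
python3 -m crank '[{"dp":[-0.001,0.001,0.008],"delta_rot":[0,0,0],"fingers":-1},{"dp":[0,0,0.008],"delta_rot":[0,0,0],"fingers":-1},{"dp":[0,0,0.008],"delta_rot":[0,0,0],"fingers":-1},{"dp":[0,0,0.008],"delta_rot":[0,0,0],"fingers":-1},{"dp":[0,0,0.008],"delta_rot":[0,0,0],"fingers":-1},{"dp":[0,0,0],"delta_rot":[0,0,0],"fingers":-1},{"dp":[0,0,0],"delta_rot":[0,0,0],"fingers":-1}]'
python3 -m crank '[{"dp":[0,0,0.006],"delta_rot":[0,0,0],"fingers":-1},{"dp":[0,0,0.006],"delta_rot":[0,0,0],"fingers":-1},{"dp":[0,0,0],"delta_rot":[0,0,0],"fingers":-1},{"dp":[0,0,0],"delta_rot":[0,0,0],"fingers":-1}]'
```

```text
t: 13.85
tcp_pos: [0.4929, -0.0506, 0.1235]
tool_rot: [0.768, 0.64, -0.0, -0.0]
force: [0.4, -1.8, -2.5]
finger_gap: 0.263
gripper_force: 59.9
t: 14.18
tcp_pos: [0.493, -0.0506, 0.1178]
tool_rot: [0.768, 0.64, 0.0, 0.0]
force: [0.6, -1.3, -3.9]
finger_gap: 0.263
gripper_force: 59.9
```

```bash
python3 -m crank '[{"dp":[0,0,0.006],"delta_rot":[0,0,0],"fingers":-1},{"dp":[0,0,0.006],"delta_rot":[0,0,0],"fingers":-1},{"dp":[0,0,0.003],"delta_rot":[0,0,0],"fingers":-1},{"dp":[0,0,0],"delta_rot":[0,0,0],"fingers":-1},{"dp":[0,0,0],"delta_rot":[0,0,0],"fingers":-1}]'
python3 -m crank '[{"dp":[0,0,0.006],"delta_rot":[0,0,0],"fingers":-1},{"dp":[0,0,0.006],"delta_rot":[0,0,0],"fingers":-1},{"dp":[0,0,0.002],"delta_rot":[0,0,0],"fingers":-1},{"dp":[0,0,0],"delta_rot":[0,0,0],"fingers":-1},{"dp":[0,0,0],"delta_rot":[0,0,0],"fingers":-1}]'
```

```text
t: 14.6
tcp_pos: [0.493, -0.0506, 0.1102]
tool_rot: [0.768, 0.64, 0.0, 0.0]
force: [0.7, -2.4, -4.8]
finger_gap: 0.267
gripper_force: 59.8
t: 15.02
tcp_pos: [0.493, -0.0506, 0.1032]
tool_rot: [0.768, 0.64, 0.0, 0.0]
force: [2.0, -3.4, -3.7]
finger_gap: 0.262
gripper_force: 59.8
```

The gear is meshed and about 2 mm above the plate. I lower the rest, release and rise.

```bash
python3 -m crank '[{"dp":[0,0,0.003],"delta_rot":[0,0,0],"fingers":-1},{"dp":[0,0,0],"delta_rot":[0,0,0],"fingers":-1},{"dp":[0,0,0],"delta_rot":[0,0,0],"fingers":0},{"dp":[0,0,0],"delta_rot":[0,0,0],"fingers":0.2},{"dp":[0,0,0],"delta_rot":[0,0,0],"fingers":0.2},{"dp":[0,0,-0.03],"delta_rot":[0,0,0],"fingers":0.2},{"dp":[0,0,-0.07],"delta_rot":[0,0,0],"fingers":0.2},{"dp":[0,0,-0.07],"delta_rot":[0,0,0],"fingers":0},{"dp":[0,0,-0.03],"delta_rot":[0,0,0],"fingers":0},{"dp":[0,0,0],"delta_rot":[0,0,0],"fingers":0},{"dp":[0,0,0],"delta_rot":[0,0,0],"fingers":0},{"dp":[0,0,0],"delta_rot":[0,0,0],"fingers":0}]'
cat >> h.py <<'E'
def knob(m,d,c=(.4898,.0066)):
    C=cloud(m,d); k=(abs(np.hypot(C[...,0]-c[0],C[...,1]-c[1])-.03)<.011)&(C[...,2]>.083)&(C[...,2]<.093); q=C[k]
    e=(q.min(0)+q.max(0))/2; v=np.mean([q.mean(0),e],0)
    print('knob',q.mean(0).round(4),e.round(4),k.sum(),'joint',round(np.arctan2(v[1]-c[1],v[0]-c[0])-np.radians(29.45),3))
E
python3 - <<'E'
from h import *
m,p,d=snap('wrist'); np.savez('w8.npz',p=p,d=d,**m); knob(m,d)
gear((.4924,-.0498),14,m,p,d,.01); go(.516,.0212,.131)
E
```

```text
t: 16.02
tcp_pos: [0.4919, -0.05, 0.2012]
tool_rot: [0.768, 0.64, -0.001, -0.001]
force: [0.2, 0.5, -0.8]
finger_gap: 0.497
gripper_force: 0.0
knob [0.5159 0.0201 0.0875] [0.5159 0.0201 0.0863] 547 joint -0.037
hub [ 0.4924 -0.0501] z 0.0498 n 743 flat 49.3 0.00031 tooth [15.   98.59] AF 0.0236
tcp [ 0.4918 -0.05    0.2008] yaw 79.6 tilt 0.18 t 16.07 gap 0.504 q [-0.33  0.52  1.85  0.    0.77 -0.15]
NOW-frame dp [0.1488 0.0224 0.1395] after-turn dp [0.1488 0.0224 0.1395] rotz 0.0
```

Gear14 is seated: hub top at 49.8 mm, and centred on the post. Now the knob.

```bash
python3 -m crank '[{"dp":[0.0496,0.0075,0],"delta_rot":[0,0,0],"fingers":0},{"dp":[0.0496,0.0075,0],"delta_rot":[0,0,0],"fingers":0},{"dp":[0.0496,0.0075,0],"delta_rot":[0,0,0],"fingers":0},{"dp":[0,0,0],"delta_rot":[0,0,0],"fingers":0},{"dp":[0,0,0.05],"delta_rot":[0,0,0],"fingers":0},{"dp":[0,0,0.05],"delta_rot":[0,0,0],"fingers":0},{"dp":[0,0,0.039],"delta_rot":[0,0,0],"fingers":0},{"dp":[0,0,0],"delta_rot":[0,0,0],"fingers":0},{"dp":[0,0,0],"delta_rot":[0,0,0],"fingers":-1},{"dp":[0,0,0],"delta_rot":[0,0,0],"fingers":-1},{"dp":[0,0,0],"delta_rot":[0,0,0],"fingers":-1},{"dp":[0,0,0],"delta_rot":[0,0,0],"fingers":-1}]' 20
python3 -m crank '[{"dp":[0,0,0],"delta_rot":[0,0,0],"fingers":-1},{"dp":[0,0,0],"delta_rot":[0,0,0],"fingers":-1},{"dp":[0,0,0],"delta_rot":[0,0,0],"fingers":-1}]'
python3 - <<'E'
from h import *
s=manip.sense(); print(s['tcp_pos'].round(4)); T=R.from_quat(s['tool_rot'])
a=np.radians(29.45)+np.arange(0,2.21,.2); P=np.c_[.03*np.cos(a),.03*np.sin(a),0*a]; print((T.inv().apply(np.diff(P,axis=0))/.5).round(4)[:,:2].tolist())
E
```

```text
t: 17.07
tcp_pos: [0.517, 0.0206, 0.1329]
tool_rot: [0.768, 0.64, -0.0, -0.0]
force: [-1.0, -0.7, -5.3]
finger_gap: 0.158
gripper_force: 19.9
t: 17.32
tcp_pos: [0.517, 0.0206, 0.1328]
tool_rot: [0.768, 0.64, -0.0, -0.0]
force: [-2.8, -1.6, -0.6]
finger_gap: 0.155
gripper_force: 20.1
[0.517  0.0206 0.1328]
[[0.0084, -0.0086], [0.0065, -0.0101], [0.0044, -0.0111], [0.0021, -0.0118], [-0.0003, -0.012], [-0.0027, -0.0117], [-0.0049, -0.0109], [-0.007, -0.0097], [-0.0088, -0.0081], [-0.0102, -0.0062], [-0.0113, -0.0041]]
```

```bash
python3 -m crank '[{"dp":[0.0084,-0.0086,0],"delta_rot":[0,0,0],"fingers":-1},{"dp":[0.0065,-0.0101,0],"delta_rot":[0,0,0],"fingers":-1},{"dp":[0.0044,-0.0111,0],"delta_rot":[0,0,0],"fingers":-1},{"dp":[0,0,0],"delta_rot":[0,0,0],"fingers":-1},{"dp":[0,0,0],"delta_rot":[0,0,0],"fingers":-1}]'
python3 -c "
from h import *
s=manip.sense();v=s['tcp_pos'];print(v.round(4),np.arctan2(v[1]-.0064,v[0]-.49)-.514)"
```

```text
t: 17.73
tcp_pos: [0.5082, 0.0329, 0.133]
tool_rot: [0.768, 0.64, 0.004, 0.003]
force: [5.9, 0.8, -7.3]
finger_gap: 0.153
gripper_force: 20.0
[0.5082 0.0329 0.133 ] 0.4554950736118124
```

```bash
python3 -m crank '[{"dp":[0.0021,-0.0118,0],"delta_rot":[0,0,0],"fingers":-1},{"dp":[-0.0003,-0.012,0],"delta_rot":[0,0,0],"fingers":-1},{"dp":[-0.0027,-0.0117,0],"delta_rot":[0,0,0],"fingers":-1},{"dp":[0,0,0],"delta_rot":[0,0,0],"fingers":-1},{"dp":[0,0,0],"delta_rot":[0,0,0],"fingers":-1},{"dp":[0,0,0],"delta_rot":[0,0,0],"fingers":-1}]'
python3 -c "
from h import *
s=manip.sense();v=s['tcp_pos'];print(v.round(4),s['force'].round(1),np.arctan2(v[1]-.0064,v[0]-.49)-.514)"
```

```text
t: 18.23
tcp_pos: [0.4914, 0.0366, 0.1336]
tool_rot: [0.769, 0.64, 0.005, 0.004]
force: [6.2, 8.3, -2.9]
finger_gap: 0.155
gripper_force: 20.1
[0.4914 0.0366 0.1336] [ 6.2  8.3 -2.9] 1.0106143337889895
```

```bash
python3 -m crank '[{"dp":[-0.0049,-0.0109,0],"delta_rot":[0,0,0],"fingers":-1},{"dp":[-0.007,-0.0097,0],"delta_rot":[0,0,0],"fingers":-1},{"dp":[-0.0088,-0.0081,0],"delta_rot":[0,0,0],"fingers":-1},{"dp":[-0.0102,-0.0062,0],"delta_rot":[0,0,0],"fingers":-1},{"dp":[-0.0113,-0.0041,0],"delta_rot":[0,0,0],"fingers":-1},{"dp":[0,0,0],"delta_rot":[0,0,0],"fingers":-1},{"dp":[0,0,0],"delta_rot":[0,0,0],"fingers":-1},{"dp":[0,0,0],"delta_rot":[0,0,0],"fingers":-1}]'
python3 -c "
from h import *
s=manip.sense();v=s['tcp_pos'];print(v.round(4),s['force'].round(1),np.arctan2(v[1]-.0064,v[0]-.49)-.514)
m,p,d=snap('wrist')
gear((.4924,-.0498),14,m,p,d,.01)"
```

```text
t: 18.9
tcp_pos: [0.4657, 0.0186, 0.1334]
tool_rot: [0.768, 0.64, 0.002, 0.002]
force: [1.5, 4.5, 5.9]
finger_gap: 0.157
gripper_force: 20.7
[0.4657 0.0186 0.1334] [1.5 4.5 5.9] 2.162487504161951h.py:39: RuntimeWarning: invalid value encountered in divide
  M=cv2.moments(hull); c=np.array([M['m10'],M['m01']])/M['m00']/1000
Traceback (most recent call last):
  File "h.py", line 49, in gear
    H=hull[:,0]/1000-c; a=np.radians(np.arange(0,360,1)); n6=np.array([np.max(H@[np.cos(t),np.sin(t)]) for t in a])
      ~~~~^^^^^
TypeError: 'NoneType' object is not subscriptable
```

```bash
python3 -m crank '[{"dp":[-0.006,-0.001,0],"delta_rot":[0,0,0],"fingers":-1},{"dp":[0,0,0],"delta_rot":[0,0,0],"fingers":-1},{"dp":[0,0,0],"delta_rot":[0,0,0],"fingers":-1},{"dp":[0,0,0],"delta_rot":[0,0,0],"fingers":-1},{"dp":[0,0,0],"delta_rot":[0,0,0],"fingers":0},{"dp":[0,0,0],"delta_rot":[0,0,0],"fingers":0},{"dp":[0,0,0],"delta_rot":[0,0,0],"fingers":0},{"dp":[-0.02,0.01,-0.05],"delta_rot":[0,0,0],"fingers":0},{"dp":[-0.04,0.01,-0.07],"delta_rot":[0,0,0],"fingers":0},{"dp":[-0.04,0,-0.02],"delta_rot":[0,0,0],"fingers":0.2},{"dp":[0,0,0],"delta_rot":[0,0,0],"fingers":0.2},{"dp":[0,0,0],"delta_rot":[0,0,0],"fingers":0.2}]'
python3 - <<'E'
from h import *
m,p,d=snap('wrist'); np.savez('w9.npz',p=p,d=d,**m); knob(m,d)
c=gear((.4924,-.0498),14,m,p,d,.01); go(c[0],c[1],.101)
E
```

```text
t: 19.95
tcp_pos: [0.4636, -0.0362, 0.2028]
tool_rot: [0.769, 0.639, 0.0, 0.0]
force: [-0.2, 0.4, -0.5]
finger_gap: 0.601
gripper_force: 0.0
knob [0.4646 0.0214 0.0875] [0.4645 0.0212 0.0868] 510 joint 2.1
hub [ 0.493 -0.053] z 0.0497 n 715 flat 23.32 0.00029 tooth [ 22.12 181.28] AF 0.0239
tcp [ 0.4629 -0.0354  0.202 ] yaw 79.52 tilt 0.09 t 20.0 gap 0.598 q [-0.32  0.49  1.92  0.    0.73 -0.14]
NOW-frame dp [-0.0239  0.0659  0.202 ] after-turn dp [-0.0239  0.0659  0.202 ] rotz 0.0
```

The crank reached about 2.1–2.15 rad with the gear still fully down (hub top 49.7 mm, about 3 mm of play off the post centre). Now I lift the gear off: flats at 23.3°, so tool yaw 113.3°.

```bash
python3 -m crank '[{"dp":[0,0,0],"delta_rot":[0,0,-0.0188],"fingers":0.2},{"dp":[0,0,0],"delta_rot":[0,0,-0.0188],"fingers":0.2},{"dp":[0,0,0],"delta_rot":[0,0,-0.0188],"fingers":0.2},{"dp":[0,0,0],"delta_rot":[0,0,-0.0188],"fingers":0.2},{"dp":[0,0,0],"delta_rot":[0,0,-0.0188],"fingers":0.2},{"dp":[-0.028,0.0207,0],"delta_rot":[0,0,0],"fingers":0.2},{"dp":[-0.028,0.0207,0],"delta_rot":[0,0,0],"fingers":0.2},{"dp":[0,0,0],"delta_rot":[0,0,0],"fingers":0.2},{"dp":[0,0,0],"delta_rot":[0,0,0],"fingers":0.2},{"dp":[0,0,0],"delta_rot":[0,0,0],"fingers":0.2}]' 60
python3 -c "
from h import *
go(.493,-.053,.1005,np.radians(113.3)); m,p,d=snap('wrist');gear((.493,-.053),14,m,p,d,.01)"
```

```text
t: 20.83
tcp_pos: [0.4921, -0.0517, 0.2013]
tool_rot: [0.548, 0.836, -0.0, -0.002]
force: [-0.6, 0.1, 0.4]
finger_gap: 0.601
gripper_force: 0.0
tcp [ 0.4921 -0.0517  0.2013] yaw 113.47 tilt 0.25 t 20.83 gap 0.601 q [-0.33  0.52  1.85  0.    0.78 -0.74]
NOW-frame dp [-0.0038  0.0012  0.2015] after-turn dp [-0.0038  0.0012  0.2015] rotz 0.0005
hub [ 0.493  -0.0532] z 0.0497 n 735 flat 21.78 0.00035 tooth [ 21.88 136.73] AF 0.0235
```

Consistent: flats and tooth at 21.8°. Grip and lift.

```bash
python3 -m crank '[{"dp":[-0.0038,0.001,0.05],"delta_rot":[0,0,0.004],"fingers":0.2},{"dp":[0,0,0.06],"delta_rot":[0,0,0],"fingers":0.2},{"dp":[0,0,0.06],"delta_rot":[0,0,0],"fingers":0.2},{"dp":[0,0,0.031],"delta_rot":[0,0,0],"fingers":0.2},{"dp":[0,0,0],"delta_rot":[0,0,0],"fingers":0.2},{"dp":[0,0,0],"delta_rot":[0,0,0],"fingers":-1},{"dp":[0,0,0],"delta_rot":[0,0,0],"fingers":-1},{"dp":[0,0,0],"delta_rot":[0,0,0],"fingers":-1},{"dp":[0,0,0],"delta_rot":[0,0,0],"fingers":-1},{"dp":[0,0,0],"delta_rot":[0,0,0],"fingers":-1},{"dp":[0,0,-0.02],"delta_rot":[0,0,0],"fingers":-1},{"dp":[0,0,-0.02],"delta_rot":[0,0,0],"fingers":-1}]' 60
python3 -m crank '[{"dp":[0,0,-0.05],"delta_rot":[0,0,0],"fingers":-1},{"dp":[0,0,-0.06],"delta_rot":[0,0,0],"fingers":-1},{"dp":[0,0,-0.06],"delta_rot":[0,0,0],"fingers":-1},{"dp":[0,0,-0.03],"delta_rot":[0,0,0],"fingers":-1},{"dp":[0,0,0],"delta_rot":[0,0,0],"fingers":-1},{"dp":[0,0,0],"delta_rot":[0,0,0],"fingers":-1}]'
python3 - <<'E'
from h import *
go(.673,.069,.12); m,p,d=snap('wrist'); knob(m,d); held(m,p,d)
C=cloud(m,d); k=(C[...,2]>.082)&(C[...,2]<.095)
E
```

```text
t: 21.88
tcp_pos: [0.4948, -0.0544, 0.1225]
tool_rot: [0.559, 0.829, -0.0, -0.0]
force: [-0.9, 0.3, -2.6]
finger_gap: 0.261
gripper_force: 59.2
t: 22.38
tcp_pos: [0.4955, -0.0546, 0.2233]
tool_rot: [0.559, 0.829, 0.0, 0.002]
force: [-0.5, 0.3, -2.8]
finger_gap: 0.264
gripper_force: 59.4
tcp [ 0.4955 -0.0546  0.2233] yaw 112.0 tilt 0.22 t 22.38 gap 0.264 q [-0.33  0.48  1.83 -0.    0.83 -0.72]
NOW-frame dp [0.0967 0.4213 0.2075] after-turn dp [0.0967 0.4213 0.2075] rotz 0.0
knob [0.4645 0.0214 0.0875] [0.4645 0.0214 0.0875] 439 joint 2.099
held bore [ 0.4945 -0.0531] area 166.7 (hex14: 169.7) top z 0.1698
```

```bash
python3 -m crank '[{"dp":[0.008,0.035,0],"delta_rot":[0,0,0],"fingers":-1},{"dp":[0.0161,0.0703,0],"delta_rot":[0,0,0],"fingers":-1},{"dp":[0.0161,0.0703,0],"delta_rot":[0,0,0],"fingers":-1},{"dp":[0.0161,0.0703,0],"delta_rot":[0,0,0],"fingers":-1},{"dp":[0.0161,0.0703,0],"delta_rot":[0,0,0],"fingers":-1},{"dp":[0.0161,0.0703,0.02],"delta_rot":[0,0,0],"fingers":-1},{"dp":[0.008,0.035,0.05],"delta_rot":[0,0,0],"fingers":-1},{"dp":[0,0,0.06],"delta_rot":[0,0,0],"fingers":-1},{"dp":[0,0,0.06],"delta_rot":[0,0,0],"fingers":-1},{"dp":[0,0,0.02],"delta_rot":[0,0,0],"fingers":-1},{"dp":[0,0,0],"delta_rot":[0,0,0],"fingers":-1},{"dp":[0,0,0],"delta_rot":[0,0,0],"fingers":-1}]'
python3 - <<'E'
from h import *
go(.674,.069,.096); m,p,d=snap('wrist'); held(m,p,d); C=cloud(m,d)
k=(abs(C[...,0]-.674)<.06)&(abs(C[...,1]-.069)<.06)&(abs(C[...,2]-.015)<.003); q=C[k]; print(k.sum(),q.min(0),q.max(0))
E
```

```text
t: 23.43
tcp_pos: [0.6716, 0.069, 0.1156]
tool_rot: [0.559, 0.829, -0.001, -0.001]
force: [0.8, -0.3, -2.7]
finger_gap: 0.265
gripper_force: 59.4
tcp [0.6716 0.069  0.1156] yaw 111.98 tilt 0.17 t 23.43 gap 0.265 q [-0.06  0.82  1.42 -0.    0.9  -0.45]
NOW-frame dp [-0.0019  0.0045  0.0391] after-turn dp [-0.0019  0.0045  0.0391] rotz 0.0
held bore [0.6703 0.0707] area 164.1 (hex14: 169.7) top z 0.062
3707 [0.62777087 0.02141018 0.01201904] [0.72152051 0.11674719 0.01699044]
```

```bash
python3 -m crank '[{"dp":[-0.002,0.006,0.014],"delta_rot":[0,0,0],"fingers":-1},{"dp":[0,0,0.014],"delta_rot":[0,0,0],"fingers":-1},{"dp":[0,0,0.006],"delta_rot":[0,0,0],"fingers":-1},{"dp":[0,0,0],"delta_rot":[0,0,0],"fingers":-1},{"dp":[0,0,0],"delta_rot":[0,0,0],"fingers":-1},{"dp":[0,0,0],"delta_rot":[0,0,0],"fingers":0},{"dp":[0,0,0],"delta_rot":[0,0,0],"fingers":0.2},{"dp":[0,0,0],"delta_rot":[0,0,0],"fingers":0.2},{"dp":[0,0,-0.04],"delta_rot":[0,0,0],"fingers":0.2},{"dp":[0,0,-0.07],"delta_rot":[0,0,0],"fingers":0},{"dp":[0,0,-0.07],"delta_rot":[0,0,0],"fingers":0},{"dp":[0,0,-0.04],"delta_rot":[0,0,0],"fingers":0}]'
python3 -m crank '[{"dp":[0,0,0],"delta_rot":[0,0,0.0144],"fingers":0},{"dp":[0,0,0],"delta_rot":[0,0,0.0144],"fingers":0},{"dp":[0,0,0],"delta_rot":[0,0,0.0144],"fingers":0},{"dp":[0,0,0],"delta_rot":[0,0,0.018],"fingers":0}]'
python3 - <<'E'
from h import *
m,p,d=snap('wrist'); gear((.674,.069),14,m,p,d,.004); go(.4648,.0208,.2,np.pi/2)
E
```

```text
t: 24.48
tcp_pos: [0.6771, 0.0694, 0.2143]
tool_rot: [0.559, 0.829, 0.002, 0.003]
force: [0.5, 0.4, -0.0]
finger_gap: 0.501
gripper_force: 0.0
t: 24.82
tcp_pos: [0.6756, 0.0695, 0.2109]
tool_rot: [0.709, 0.705, 0.001, 0.001]
force: [-0.5, -0.2, -0.2]
finger_gap: 0.5
gripper_force: 0.0
hub [0.6742 0.071 ] z 0.0438 n 659 flat 21.54 0.00033 tooth [ 22.55 199.73] AF 0.0239
tcp [0.6756 0.0695 0.2107] yaw 89.46 tilt 0.08 t 24.87 gap 0.498 q [-0.06  0.7   1.37  0.    1.07 -0.05]
NOW-frame dp [-0.1013 -0.4207  0.021 ] after-turn dp [-0.0973 -0.4217  0.0209] rotz -0.0015
```

```bash
python3 -m crank '[{"dp":[-0.0083,-0.0351,0],"delta_rot":[0,0,0],"fingers":0},{"dp":[-0.0165,-0.0703,0],"delta_rot":[0,0,0],"fingers":0},{"dp":[-0.0165,-0.0703,0],"delta_rot":[0,0,0],"fingers":0},{"dp":[-0.0165,-0.0703,0],"delta_rot":[0,0,0],"fingers":0},{"dp":[-0.0165,-0.0703,0],"delta_rot":[0,0,0],"fingers":0},{"dp":[-0.0165,-0.0703,0],"delta_rot":[0,0,0],"fingers":0},{"dp":[-0.0083,-0.0351,0],"delta_rot":[0,0,0],"fingers":0},{"dp":[0,0,0],"delta_rot":[0,0,0],"fingers":0},{"dp":[0,0,0],"delta_rot":[0,0,0],"fingers":0},{"dp":[0,0,0],"delta_rot":[0,0,0],"fingers":0}]' 20
python3 - <<'E'
from h import *
m,p,d=snap('wrist'); knob(m,d); go(.4645,.0214,.1325)
s=manip.sense(); T=R.from_quat(s['tool_rot'])
a=np.radians(29.45)+2.12-np.arange(0,2.21,.2); P=np.c_[.03*np.cos(a),.03*np.sin(a),0*a]; print((T.inv().apply(np.diff(P,axis=0))/.5).round(4)[:,:2].tolist())
E
```

```text
t: 25.7
tcp_pos: [0.4666, 0.0197, 0.2106]
tool_rot: [0.707, 0.707, 0.001, 0.002]
force: [1.1, 0.5, 0.1]
finger_gap: 0.503
gripper_force: 0.0
knob [0.4646 0.0222 0.0873] [0.4648 0.0216 0.0862] 399 joint 2.08
tcp [0.4668 0.0198 0.2104] yaw 90.02 tilt 0.21 t 25.75 gap 0.502 q [-0.2   0.47  1.91  0.    0.75 -0.2 ]
NOW-frame dp [ 0.0033 -0.0051  0.1558] after-turn dp [ 0.0033 -0.0051  0.1558] rotz 0.0
[[0.0098, 0.0068], [0.0083, 0.0087], [0.0064, 0.0101], [0.0043, 0.0112], [0.0019, 0.0118], [-0.0004, 0.012], [-0.0028, 0.0116], [-0.0051, 0.0109], [-0.0071, 0.0096], [-0.0089, 0.008], [-0.0103, 0.0061]]
```

```bash
python3 -m crank '[{"dp":[0.0033,-0.0045,0.05],"delta_rot":[0,0,0],"fingers":0},{"dp":[0,0,0.05],"delta_rot":[0,0,0],"fingers":0},{"dp":[0,0,0.055],"delta_rot":[0,0,0],"fingers":0},{"dp":[0,0,0],"delta_rot":[0,0,0],"fingers":0},{"dp":[0,0,0],"delta_rot":[0,0,0],"fingers":-1},{"dp":[0,0,0],"delta_rot":[0,0,0],"fingers":-1},{"dp":[0,0,0],"delta_rot":[0,0,0],"fingers":-1},{"dp":[0,0,0],"delta_rot":[0,0,0],"fingers":-1},{"dp":[0,0,0],"delta_rot":[0,0,0],"fingers":-1},{"dp":[0,0,0],"delta_rot":[0,0,0],"fingers":-1}]' 20
python3 -m crank '[{"dp":[0.0098,0.0068,0],"delta_rot":[0,0,0],"fingers":-1},{"dp":[0.0083,0.0087,0],"delta_rot":[0,0,0],"fingers":-1},{"dp":[0.0064,0.0101,0],"delta_rot":[0,0,0],"fingers":-1},{"dp":[0.0043,0.0112,0],"delta_rot":[0,0,0],"fingers":-1},{"dp":[0.0019,0.0118,0],"delta_rot":[0,0,0],"fingers":-1},{"dp":[0,0,0],"delta_rot":[0,0,0],"fingers":-1},{"dp":[0,0,0],"delta_rot":[0,0,0],"fingers":-1}]'
python3 -c "
from h import *
s=manip.sense();v=s['tcp_pos'];print(v.round(4),s['force'].round(1),np.arctan2(v[1]-.0064,v[0]-.49)-.514)"
```

```text
t: 26.58
tcp_pos: [0.4644, 0.0213, 0.1335]
tool_rot: [0.707, 0.707, 0.002, 0.002]
force: [5.0, -0.3, -2.5]
finger_gap: 0.153
gripper_force: 20.8
t: 27.17
tcp_pos: [0.482, 0.0389, 0.1332]
tool_rot: [0.708, 0.706, -0.002, -0.005]
force: [-4.7, 5.5, 8.2]
finger_gap: 0.152
gripper_force: 22.1
[0.482  0.0389 0.1332] [-4.7  5.5  8.2] 1.2971050957944086
```

```bash
python3 -m crank '[{"dp":[-0.0004,0.012,0],"delta_rot":[0,0,0],"fingers":-1},{"dp":[-0.0028,0.0116,0],"delta_rot":[0,0,0],"fingers":-1},{"dp":[-0.0051,0.0109,0],"delta_rot":[0,0,0],"fingers":-1},{"dp":[-0.0071,0.0096,0],"delta_rot":[0,0,0],"fingers":-1},{"dp":[-0.0089,0.008,0],"delta_rot":[0,0,0],"fingers":-1},{"dp":[-0.0103,0.0061,0],"delta_rot":[0,0,0],"fingers":-1},{"dp":[-0.003,0,0],"delta_rot":[0,0,0],"fingers":-1},{"dp":[0,0,0],"delta_rot":[0,0,0],"fingers":-1},{"dp":[0,0,0],"delta_rot":[0,0,0],"fingers":-1}]'
python3 -c "
from h import *
s=manip.sense();v=s['tcp_pos'];print(v.round(4),s['force'].round(1),np.arctan2(v[1]-.0064,v[0]-.49)-.514)"
```

```text
t: 27.92
tcp_pos: [0.5153, 0.0195, 0.1329]
tool_rot: [0.708, 0.706, 0.001, -0.001]
force: [2.8, 6.2, -1.5]
finger_gap: 0.151
gripper_force: 21.1
[0.5153 0.0195 0.1329] [ 2.8  6.2 -1.5] -0.03484101283328095
```

Crank back at 0. Release, rise, check it, then go to gear C.

```bash
python3 -m crank '[{"dp":[0,0,0],"delta_rot":[0,0,0],"fingers":-0.2},{"dp":[0,0,0],"delta_rot":[0,0,0],"fingers":0},{"dp":[0,0,0],"delta_rot":[0,0,0],"fingers":0},{"dp":[0,0,-0.05],"delta_rot":[0,0,0],"fingers":0},{"dp":[0,0,-0.07],"delta_rot":[0,0,0],"fingers":0},{"dp":[0,0,-0.05],"delta_rot":[0,0,0],"fingers":0},{"dp":[0,0,0],"delta_rot":[0,0,0],"fingers":0},{"dp":[0,0,0],"delta_rot":[0,0,0],"fingers":0}]'
python3 - <<'E'
from h import *
m,p,d=snap('wrist'); knob(m,d); go(.42,-.225,.22)
m,p,d=snap('top'); C=cloud(m,d)
k=((C[...,2]>.035)&(C[...,2]<.047)).astype(np.uint8); n,l,st,ce=cv2.connectedComponentsWithStats(k)
for i in range(1,n):
    if 25<st[i,4]<200: print(ce[i].round(),st[i,4],C[l==i].mean(0).round(4))
E
```

```text
t: 28.58
tcp_pos: [0.516, 0.018, 0.2189]
tool_rot: [0.707, 0.707, 0.001, 0.001]
force: [-0.3, -0.2, -0.1]
finger_gap: 0.501
gripper_force: 0.0
knob [0.5145 0.023  0.0874] [0.5144 0.0225 0.0865] 370 joint 0.066
tcp [0.5152 0.0181 0.2177] yaw 89.96 tilt 0.01 t 28.63 gap 0.499 q [-0.18  0.51  1.79 -0.    0.84 -0.18]
NOW-frame dp [-0.4863 -0.1901 -0.0046] after-turn dp [-0.4863 -0.1901 -0.0046] rotz 0.0
[ 1. 63.] 27 [0.9489 0.739  0.0396]
[461.  98.] 66 [ 0.833  -0.4738  0.0407]
[524. 110.] 32 [ 0.7997 -0.6394  0.0413]
[250. 161.] 50 [0.6733 0.07   0.0424]
[412. 258.] 56 [ 0.4231 -0.3381  0.0402]
[366. 260.] 60 [ 0.4179 -0.2216  0.0406]
[ 25. 361.] 42 [0.1621 0.6632 0.0408]
[ 41. 364.] 28 [0.1543 0.6179 0.0412]
[ 45. 382.] 40 [0.1079 0.6086 0.0408]
[289. 401.] 70 [ 0.0653 -0.0225  0.041 ]
```

```bash
python3 -m crank '[{"dp":[-0.0343,-0.014,0],"delta_rot":[0,0,0],"fingers":0.4},{"dp":[-0.0686,-0.028,0],"delta_rot":[0,0,0],"fingers":0.4},{"dp":[-0.0686,-0.028,0],"delta_rot":[0,0,0],"fingers":0.4},{"dp":[-0.0686,-0.028,0],"delta_rot":[0,0,0],"fingers":0.4},{"dp":[-0.0686,-0.028,0],"delta_rot":[0,0,0],"fingers":0.4},{"dp":[-0.0686,-0.028,0],"delta_rot":[0,0,0],"fingers":0.4},{"dp":[-0.0686,-0.028,0],"delta_rot":[0,0,0],"fingers":0.4},{"dp":[-0.0343,-0.014,0],"delta_rot":[0,0,0],"fingers":0.4},{"dp":[0,0,0],"delta_rot":[0,0,0],"fingers":0.4},{"dp":[0,0,0],"delta_rot":[0,0,0],"fingers":0.4},{"dp":[0,0,0],"delta_rot":[0,0,0],"fingers":0.4}]' 60
python3 - <<'E'
from h import *
m,p,d=snap('wrist'); np.savez('w10.npz',p=p,d=d,**m)
c=gear((.4165,-.221),10,m,p,d,show='pics/g10c.png'); go(c[0],c[1],.0905)
gear((.422,-.339),10,m,p,d)
E
```

```text
t: 29.6
tcp_pos: [0.417, -0.2208, 0.2164]
tool_rot: [0.707, 0.707, 0.0, -0.002]
force: [0.1, 0.9, 0.2]
finger_gap: 0.696
gripper_force: 0.0
hub [ 0.4163 -0.2205] z 0.0398 n 613 flat 39.08 0.00031 tooth [15.14 54.93] AF 0.024
tcp [ 0.4172 -0.2204  0.2166] yaw 90.02 tilt 0.17 t 29.65 gap 0.699 q [-0.72  0.47  1.89  0.    0.78 -0.72]
NOW-frame dp [-0.0007 -0.0013  0.2522] after-turn dp [-0.0007 -0.0013  0.2522] rotz 0.0
hub [ 0.422  -0.3388] z 0.0396 n 469 flat 4.59 0.00025 tooth [ 27.4  140.63] AF 0.0236
```

View pics/g10c.png

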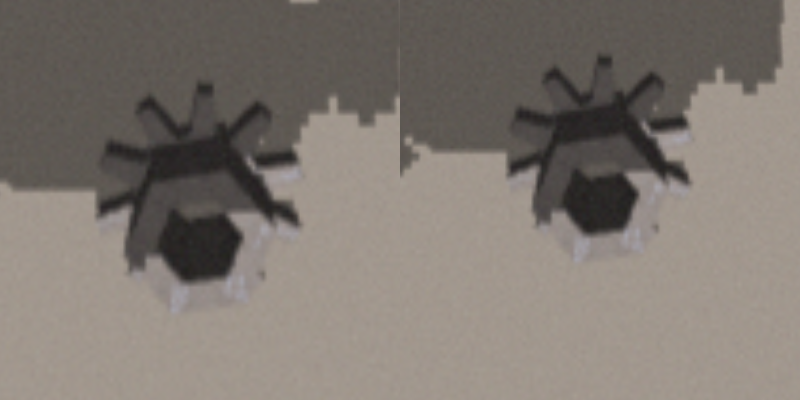

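The crop shows a 10-tooth gear with flats at −20.9°. I pick it at tool yaw 69°.

```bash
python3 -m crank '[{"dp":[-0.0007,-0.0013,0],"delta_rot":[0,0,0.0193],"fingers":0.4},{"dp":[0,0,0.06],"delta_rot":[0,0,0.0193],"fingers":0.4},{"dp":[0,0,0.06],"delta_rot":[0,0,0.0193],"fingers":0.4},{"dp":[0,0,0.06],"delta_rot":[0,0,0],"fingers":0.3},{"dp":[0,0,0.06],"delta_rot":[0,0,0],"fingers":0.3},{"dp":[0,0,0.012],"delta_rot":[0,0,0],"fingers":0.3},{"dp":[0,0,0],"delta_rot":[0,0,0],"fingers":0.3},{"dp":[0,0,0],"delta_rot":[0,0,0],"fingers":-1},{"dp":[0,0,0],"delta_rot":[0,0,0],"fingers":-1},{"dp":[0,0,0],"delta_rot":[0,0,0],"fingers":-1},{"dp":[0,0,0],"delta_rot":[0,0,0],"fingers":-1},{"dp":[0,0,0],"delta_rot":[0,0,0],"fingers":-1}]' 60
python3 -m crank '[{"dp":[0,0,-0.05],"delta_rot":[0,0,0],"fingers":-1},{"dp":[0,0,-0.08],"delta_rot":[0,0,0],"fingers":-1},{"dp":[0,0,-0.08],"delta_rot":[0,0,0],"fingers":-1},{"dp":[0,0,-0.05],"delta_rot":[0,0,0],"fingers":-1},{"dp":[0,0,0],"delta_rot":[0,0,0],"fingers":-1},{"dp":[0,0,0],"delta_rot":[0,0,0],"fingers":-1},{"dp":[0,0,0],"delta_rot":[0,0,0],"fingers":-1}]'
python3 - <<'E'
from h import *
m,p,d=snap('wrist'); held(m,p,d); go(.526,.22,.22); go(.553,.193,.22)
# narrow tray wall rim from top view
m,p,d=snap('top'); C=cloud(m,d); v,u=np.mgrid[165:275,170:240]
b=cv2.GaussianBlur(p,(3,3),0).astype(int)[185:256,180:232]; k=(b.sum(2)<260).astype(np.uint8)
cs=max(cv2.findContours(k,0,2)[0],key=cv2.contourArea)[:,0]+[180,185]; print(cv2.minAreaRect((onz(m,cs,.008)[:,:2]*1000).astype(np.float32)))
E
```

```text
t: 30.65
tcp_pos: [0.4177, -0.2225, 0.0932]
tool_rot: [0.824, 0.567, 0.001, 0.002]
force: [1.0, 1.1, 6.6]
finger_gap: 0.263
gripper_force: 59.8
t: 31.23
tcp_pos: [0.4164, -0.2218, 0.2213]
tool_rot: [0.824, 0.567, -0.0, -0.0]
force: [-1.0, -0.5, -1.7]
finger_gap: 0.262
gripper_force: 59.5
held bore [ 0.416  -0.2202] area 185.7 (hex14: 169.7) top z 0.1677
tcp [ 0.4161 -0.2216  0.2206] yaw 69.11 tilt 0.14 t 31.28 gap 0.265 q [-0.73  0.46  1.89 -0.    0.79 -0.36]
NOW-frame dp [ 0.9035 -0.1095  0.0021] after-turn dp [ 0.9035 -0.1095  0.0021] rotz 0.0
tcp [ 0.4161 -0.2216  0.2206] yaw 69.11 tilt 0.14 t 31.28 gap 0.265 q [-0.73  0.46  1.89 -0.    0.79 -0.36]
NOW-frame dp [ 0.8723 -0.0398  0.002 ] after-turn dp [ 0.8723 -0.0398  0.002 ] rotz 0.0
((526.4391479492188, 194.62332153320312), (65.98552703857422, 112.83052825927734), 89.52860260009766)
```

```bash
python3 -m crank '[{"dp":[0.04,-0.0017,0],"delta_rot":[0,0,0],"fingers":-1},{"dp":[0.0796,-0.0034,0],"delta_rot":[0,0,0],"fingers":-1},{"dp":[0.0796,-0.0034,0],"delta_rot":[0,0,0],"fingers":-1},{"dp":[0.0796,-0.0034,0],"delta_rot":[0,0,0],"fingers":-1},{"dp":[0.0796,-0.0034,0],"delta_rot":[0,0,0],"fingers":-1},{"dp":[0.0796,-0.0034,0],"delta_rot":[0,0,0],"fingers":-1},{"dp":[0.0796,-0.0034,0],"delta_rot":[0,0,0],"fingers":-1},{"dp":[0.0796,-0.0034,0],"delta_rot":[0,0,0],"fingers":-1},{"dp":[0.0796,-0.0034,0],"delta_rot":[0,0,0],"fingers":-1},{"dp":[0.0796,-0.0034,0],"delta_rot":[0,0,0],"fingers":-1},{"dp":[0.0796,-0.0034,0],"delta_rot":[0,0,0],"fingers":-1},{"dp":[0.04,-0.0017,0],"delta_rot":[0,0,0],"fingers":-1}]'
python3 -m crank '[{"dp":[0,0,0.05],"delta_rot":[0,0,0],"fingers":-1},{"dp":[0,0,0.06],"delta_rot":[0,0,0],"fingers":-1},{"dp":[0,0,0.06],"delta_rot":[0,0,0],"fingers":-1},{"dp":[0,0,0.04],"delta_rot":[0,0,0],"fingers":-1},{"dp":[0,0,0],"delta_rot":[0,0,0],"fingers":-1},{"dp":[0,0,0],"delta_rot":[0,0,0],"fingers":-1},{"dp":[0,0,0],"delta_rot":[0,0,0],"fingers":-1}]'
python3 - <<'E'
from h import *
m,p,d=snap('wrist'); held(m,p,d); go(.5545,.194,.0975)
C=cloud(m,d); k=(abs(C[...,0]-.5265)<.07)&(abs(C[...,1]-.194)<.045)&(abs(C[...,2]-.015)<.003); q=C[k]; print(k.sum(),q.min(0),q.max(0))
E
```

```text
t: 32.33
tcp_pos: [0.5559, 0.1978, 0.2193]
tool_rot: [0.823, 0.568, -0.0, -0.001]
force: [0.4, -0.1, -1.3]
finger_gap: 0.264
gripper_force: 59.4
t: 32.92
tcp_pos: [0.5558, 0.1936, 0.1162]
tool_rot: [0.824, 0.567, -0.0, -0.0]
force: [-0.5, 0.8, -0.7]
finger_gap: 0.264
gripper_force: 59.3
held bore [0.5554 0.1951] area 153.4 (hex14: 169.7) top z 0.0627
tcp [0.5563 0.1937 0.1171] yaw 69.11 tilt 0.09 t 32.97 gap 0.261 q [0.15 0.74 1.66 0.   0.74 0.51]
NOW-frame dp [-0.0008 -0.0037  0.0392] after-turn dp [-0.0008 -0.0037  0.0392] rotz 0.0
3113 [0.4652189  0.15891534 0.0120001 ] [0.58596709 0.23237279 0.01682196]
```

```bash
python3 -m crank '[{"dp":[-0.0008,-0.003,0.014],"delta_rot":[0,0,0],"fingers":-1},{"dp":[0,0,0.014],"delta_rot":[0,0,0],"fingers":-1},{"dp":[0,0,0.008],"delta_rot":[0,0,0],"fingers":-1},{"dp":[0,0,0],"delta_rot":[0,0,0],"fingers":-1},{"dp":[0,0,0],"delta_rot":[0,0,0],"fingers":-1},{"dp":[0,0,0],"delta_rot":[0,0,0],"fingers":0},{"dp":[0,0,0],"delta_rot":[0,0,0],"fingers":0},{"dp":[0,0,0],"delta_rot":[0,0,0],"fingers":0},{"dp":[0,0,-0.04],"delta_rot":[0,0,0],"fingers":0},{"dp":[0,0,-0.07],"delta_rot":[0,0,0],"fingers":0},{"dp":[0,0,-0.07],"delta_rot":[0,0,0],"fingers":0},{"dp":[0,0,-0.05],"delta_rot":[0,0,0],"fingers":0.4}]'
python3 -m crank '[{"dp":[0,0,0],"delta_rot":[0,0,-0.0177],"fingers":0.4},{"dp":[0,0,0],"delta_rot":[0,0,-0.0177],"fingers":0.4},{"dp":[0,0,0],"delta_rot":[0,0,-0.0177],"fingers":0.4},{"dp":[0,0,0],"delta_rot":[0,0,-0.0177],"fingers":0.4},{"dp":[0,0,0],"delta_rot":[0,0,0],"fingers":0.4}]'
python3 - <<'E'
from h import *
m,p,d=snap('wrist'); c=gear((.5545,.194),10,m,p,d,.004); go(.422,-.339,.22,np.radians(94.6))
E
```

```text
t: 33.97
tcp_pos: [0.5548, 0.194, 0.2162]
tool_rot: [0.824, 0.567, 0.001, 0.001]
force: [0.5, -0.1, 0.5]
finger_gap: 0.627
gripper_force: 0.0
t: 34.38
tcp_pos: [0.554, 0.1939, 0.2139]
tool_rot: [0.677, 0.736, 0.0, 0.0]
force: [0.7, -0.3, -0.1]
finger_gap: 0.701
gripper_force: 0.0
hub [0.5534 0.1955] z 0.0438 n 645 flat 38.65 0.00032 tooth [ 14.77 125.04] AF 0.0241
tcp [0.5541 0.1939 0.2138] yaw 94.48 tilt 0.04 t 34.43 gap 0.701 q [ 0.15  0.59  1.61 -0.    0.94  0.07]
NOW-frame dp [-1.0418 -0.3465 -0.0127] after-turn dp [-1.0411 -0.3487 -0.0127] rotz -0.0003
```

```bash
python3 -m crank '[{"dp":[-0.0372,-0.0124,0],"delta_rot":[0,0,0],"fingers":0.4},{"dp":[-0.0744,-0.0248,0],"delta_rot":[0,0,0],"fingers":0.4},{"dp":[-0.0744,-0.0248,0],"delta_rot":[0,0,0],"fingers":0.4},{"dp":[-0.0744,-0.0248,0],"delta_rot":[0,0,0],"fingers":0.4},{"dp":[-0.0744,-0.0248,0],"delta_rot":[0,0,0],"fingers":0.4},{"dp":[-0.0744,-0.0248,0],"delta_rot":[0,0,0],"fingers":0.4},{"dp":[-0.0744,-0.0248,0],"delta_rot":[0,0,0],"fingers":0.4},{"dp":[-0.0744,-0.0248,0],"delta_rot":[0,0,0],"fingers":0.4},{"dp":[-0.0744,-0.0248,0],"delta_rot":[0,0,0],"fingers":0.4},{"dp":[-0.0744,-0.0248,0],"delta_rot":[0,0,0],"fingers":0.4},{"dp":[-0.0744,-0.0248,0],"delta_rot":[0,0,0],"fingers":0.4},{"dp":[-0.0744,-0.0248,0],"delta_rot":[0,0,0],"fingers":0.4}]'
python3 -m crank '[{"dp":[-0.0744,-0.0248,0],"delta_rot":[0,0,0],"fingers":0.4},{"dp":[-0.0744,-0.0248,0],"delta_rot":[0,0,0],"fingers":0.4},{"dp":[-0.0372,-0.0124,0],"delta_rot":[0,0,0],"fingers":0.4},{"dp":[0,0,0],"delta_rot":[0,0,0],"fingers":0.4},{"dp":[0,0,0],"delta_rot":[0,0,0],"fingers":0.4},{"dp":[0,0,0],"delta_rot":[0,0,0],"fingers":0.4}]'
python3 - <<'E'
from h import *
m,p,d=snap('wrist'); c=gear((.422,-.339),10,m,p,d); go(c[0],c[1],.091,np.radians(94.6))
cv2.imwrite('pics/w11.png',p[:,:,::-1])
E
```

```text
t: 35.43
tcp_pos: [0.4455, -0.2459, 0.2136]
tool_rot: [0.679, 0.734, 0.0, 0.0]
force: [1.8, 0.0, 0.4]
finger_gap: 0.702
gripper_force: 0.0
t: 35.93
tcp_pos: [0.4225, -0.3382, 0.2132]
tool_rot: [0.679, 0.734, 0.0, -0.001]
force: [-0.5, 0.4, -0.0]
finger_gap: 0.697
gripper_force: 0.0
hub [ 0.4217 -0.3394] z 0.0397 n 625 flat 3.94 0.00034 tooth [26.6  54.03] AF 0.0235
tcp [ 0.4227 -0.3377  0.2132] yaw 94.6 tilt 0.1 t 35.98 gap 0.701 q [-0.88  0.54  1.73  0.    0.87 -0.96]
NOW-frame dp [-0.0037 -0.0021  0.2444] after-turn dp [-0.0037 -0.0021  0.2444] rotz 0.0
```

```bash
python3 -m crank '[{"dp":[-0.003,-0.0021,0.03],"delta_rot":[0,0,0],"fingers":0.4},{"dp":[0,0,0.06],"delta_rot":[0,0,0],"fingers":0.4},{"dp":[0,0,0.06],"delta_rot":[0,0,0],"fingers":0.4},{"dp":[0,0,0.06],"delta_rot":[0,0,0],"fingers":0.3},{"dp":[0,0,0.034],"delta_rot":[0,0,0],"fingers":0.3},{"dp":[0,0,0],"delta_rot":[0,0,0],"fingers":0.3},{"dp":[0,0,0],"delta_rot":[0,0,0],"fingers":-1},{"dp":[0,0,0],"delta_rot":[0,0,0],"fingers":-1},{"dp":[0,0,0],"delta_rot":[0,0,0],"fingers":-1},{"dp":[0,0,0],"delta_rot":[0,0,0],"fingers":-1},{"dp":[0,0,0],"delta_rot":[0,0,0],"fingers":-1}]' 60
python3 -m crank '[{"dp":[0,0,-0.05],"delta_rot":[0,0,0],"fingers":-1},{"dp":[0,0,-0.08],"delta_rot":[0,0,0],"fingers":-1},{"dp":[0,0,-0.08],"delta_rot":[0,0,0],"fingers":-1},{"dp":[0,0,-0.05],"delta_rot":[0,0,0],"fingers":-1},{"dp":[0,0,0],"delta_rot":[0,0,0],"fingers":-1},{"dp":[0,0,0],"delta_rot":[0,0,0],"fingers":-1},{"dp":[0,0,0],"delta_rot":[0,0,0],"fingers":-1}]'
python3 - <<'E'
from h import *
m,p,d=snap('wrist'); held(m,p,d); go(.498,.1945,.22)
E
```

```text
t: 36.9
tcp_pos: [0.4227, -0.3412, 0.0931]
tool_rot: [0.678, 0.735, -0.0, 0.002]
force: [2.0, 0.6, 6.1]
finger_gap: 0.267
gripper_force: 59.7
t: 37.48
tcp_pos: [0.4212, -0.3401, 0.2209]
tool_rot: [0.678, 0.735, 0.0, -0.001]
force: [-0.5, -0.9, -2.2]
finger_gap: 0.266
gripper_force: 59.2
held bore [ 0.4215 -0.3395] area 608.0 (hex14: 169.7) top z 0.1675
tcp [ 0.4211 -0.3399  0.2201] yaw 94.6 tilt 0.19 t 37.53 gap 0.263 q [-0.89  0.53  1.72 -0.    0.89 -0.97]
NOW-frame dp [1.053  0.2391 0.0026] after-turn dp [1.053  0.2391 0.0026] rotz 0.0
```

```bash
python3 -m crank '[{"dp":[0.0376,0.0086,0],"delta_rot":[0,0,0],"fingers":-1},{"dp":[0.0752,0.0171,0],"delta_rot":[0,0,0],"fingers":-1},{"dp":[0.0752,0.0171,0],"delta_rot":[0,0,0],"fingers":-1},{"dp":[0.0752,0.0171,0],"delta_rot":[0,0,0],"fingers":-1},{"dp":[0.0752,0.0171,0],"delta_rot":[0,0,0],"fingers":-1},{"dp":[0.0752,0.0171,0],"delta_rot":[0,0,0],"fingers":-1},{"dp":[0.0752,0.0171,0],"delta_rot":[0,0,0],"fingers":-1},{"dp":[0.0752,0.0171,0],"delta_rot":[0,0,0],"fingers":-1},{"dp":[0.0752,0.0171,0],"delta_rot":[0,0,0],"fingers":-1},{"dp":[0.0752,0.0171,0],"delta_rot":[0,0,0],"fingers":-1},{"dp":[0.0752,0.0171,0],"delta_rot":[0,0,0],"fingers":-1},{"dp":[0.0752,0.0171,0],"delta_rot":[0,0,0],"fingers":-1}]'
python3 -m crank '[{"dp":[0.0752,0.0171,0],"delta_rot":[0,0,0],"fingers":-1},{"dp":[0.0752,0.0171,0],"delta_rot":[0,0,0],"fingers":-1},{"dp":[0.0376,0.0086,0],"delta_rot":[0,0,0],"fingers":-1},{"dp":[0,0,0],"delta_rot":[0,0,0],"fingers":-1},{"dp":[0,0,0.05],"delta_rot":[0,0,0],"fingers":-1},{"dp":[0,0,0.06],"delta_rot":[0,0,0],"fingers":-1},{"dp":[0,0,0.06],"delta_rot":[0,0,0],"fingers":-1},{"dp":[0,0,0.035],"delta_rot":[0,0,0],"fingers":-1},{"dp":[0,0,0],"delta_rot":[0,0,0],"fingers":-1},{"dp":[0,0,0],"delta_rot":[0,0,0],"fingers":-1},{"dp":[0,0,0],"delta_rot":[0,0,0],"fingers":-1}]'
python3 - <<'E'
from h import *
m,p,d=snap('wrist'); held(m,p,d); go(.498,.1945,.098)
E
```

```text
t: 38.53
tcp_pos: [0.4841, 0.1, 0.2195]
tool_rot: [0.678, 0.735, -0.002, -0.002]
force: [0.9, -0.7, -1.8]
finger_gap: 0.268
gripper_force: 59.2
t: 39.45
tcp_pos: [0.4992, 0.193, 0.119]
tool_rot: [0.678, 0.735, -0.0, -0.0]
force: [-0.0, -1.1, -1.8]
finger_gap: 0.263
gripper_force: 59.2
held bore [0.4983 0.1945] area 146.4 (hex14: 169.7) top z 0.0655
tcp [0.4996 0.1932 0.1196] yaw 94.58 tilt 0.08 t 39.5 gap 0.268 q [ 0.16  0.7   1.79 -0.    0.65  0.08]
NOW-frame dp [ 0.0028 -0.003   0.0432] after-turn dp [ 0.0028 -0.003   0.0432] rotz 0.0
```

```bash
python3 -m crank '[{"dp":[0.002,-0.002,0.015],"delta_rot":[0,0,0],"fingers":-1},{"dp":[0,0,0.015],"delta_rot":[0,0,0],"fingers":-1},{"dp":[0,0,0.011],"delta_rot":[0,0,0],"fingers":-1},{"dp":[0,0,0],"delta_rot":[0,0,0],"fingers":-1},{"dp":[0,0,0],"delta_rot":[0,0,0],"fingers":-1},{"dp":[0,0,0],"delta_rot":[0,0,0],"fingers":-0.1},{"dp":[0,0,0],"delta_rot":[0,0,0],"fingers":-0.1},{"dp":[0,0,0],"delta_rot":[0,0,0],"fingers":-0.1},{"dp":[0,0,-0.04],"delta_rot":[0,0,0],"fingers":-0.1},{"dp":[0,0,-0.07],"delta_rot":[0,0,0],"fingers":-0.1},{"dp":[0,0,-0.07],"delta_rot":[0,0,0],"fingers":-0.1},{"dp":[-0.05,0,-0.05],"delta_rot":[0,0,0],"fingers":-0.1}]'
python3 -m crank '[{"dp":[-0.07,0,-0.03],"delta_rot":[0,0,0],"fingers":-0.1},{"dp":[-0.07,0,-0.03],"delta_rot":[0,0,0],"fingers":-0.1},{"dp":[-0.07,0,-0.03],"delta_rot":[0,0,0],"fingers":-0.1},{"dp":[0,0,0],"delta_rot":[0,0,0],"fingers":-0.1},{"dp":[0,0,0],"delta_rot":[0,0,0],"fingers":-0.1},{"dp":[0,0,0],"delta_rot":[0,0,0],"fingers":-0.1}]'
python3 - <<'E'
from h import *
m,p,d=snap('wrist'); knob(m,d)
for c,n in (((.5534,.1955),10),((.4985,.1945),10),((.674,.07),14)): 
    try: gear(c,n,m,p,d,.004)
    except Exception as e: print('x')
mt,pt,dt=snap('top'); C=cloud(mt,dt); k=((C[...,2]>.035)&(C[...,2]<.05)).astype(np.uint8); nn,l,st,ce=cv2.connectedComponentsWithStats(k)
for i in range(1,nn):
    if 25<st[i,4]<200: print(ce[i].round(),st[i,4],C[l==i].mean(0).round(4))
ms,ps,ds=snap('scene'); cv2.imwrite('pics/end.png',np.hstack([cv2.resize(pt,(400,300)),cv2.resize(ps,(400,300))])[:,:,::-1])
E
```

```text
t: 40.5
tcp_pos: [0.5004, 0.172, 0.2162]
tool_rot: [0.677, 0.736, 0.002, 0.001]
force: [0.6, -0.2, -0.3]
finger_gap: 0.45
gripper_force: 0.0
t: 41.0
tcp_pos: [0.5079, 0.065, 0.2584]
tool_rot: [0.678, 0.735, 0.0, -0.0]
force: [1.3, -0.5, -1.1]
finger_gap: 0.451
gripper_force: 0.0
knob [0.5144 0.0232 0.0872] [0.5145 0.0225 0.0863] 249 joint 0.069
hub [0.5535 0.2038] z 0.0437 n 634 flat 38.83 0.00025 tooth [ 14.6  181.69] AF 0.0231
hub [0.4965 0.196 ] z 0.0437 n 648 flat 4.09 0.00036 tooth [ 27.7 189.1] AF 0.024
hub [0.6738 0.0712] z 0.0435 n 499 flat 22.72 0.0003 tooth [ 22.78 242.44] AF 0.0246
[ 1. 64.] 34 [0.9472 0.738  0.0409]
[459.  81.] 66 [ 0.8771 -0.4701  0.0427]
[463. 107.] 41 [ 0.8093 -0.4775  0.0421]
[521. 110.] 36 [ 0.7997 -0.6302  0.0424]
[494. 110.] 28 [ 0.7986 -0.5574  0.0432]
[250. 161.] 62 [0.6735 0.0701 0.0429]
[196. 208.] 29 [0.5557 0.21   0.0438]
[ 24. 361.] 55 [0.1626 0.6635 0.0424]
[ 41. 364.] 42 [0.1547 0.6185 0.0421]
[ 26. 379.] 35 [0.1171 0.6586 0.0425]
[ 45. 382.] 50 [0.1081 0.6084 0.0425]
[ 35. 399.] 32 [0.0639 0.6346 0.0438]
[280. 401.] 131 [0.0637 0.     0.0426]
```

View pics/end.png

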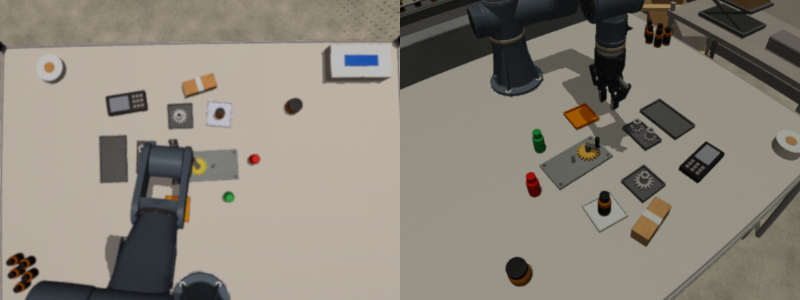

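The scene shows all three gears in their trays and the bottle upright in the white tray at (603,205). The jar, carton and terminal look unmoved. One ten-tooth gear seems shifted in y, so I re-measure it against the tray walls.

Run:
```python
from h import *
m,p,d=snap('wrist'); c=gear((.5540,.206),10,m,p,d,.004); gear(c,10,m,p,d,.004); gear((.4965,.196),10,m,p,d,.004)
C=cloud(m,d); k=(abs(C[...,0]-.5265)<.07)&(abs(C[...,1]-.196)<.045)&(abs(C[...,2]-.0145)<.003); q=C[k]; print(np.percentile(q,[.3,99.7],axis=0))
k=(np.hypot(C[...,0]-c[0],C[...,1]-c[1])<.022)&(np.hypot(C[...,0]-c[0],C[...,1]-c[1])>.014)&(abs(C[...,2]-.016)<.006); q=C[k]; print('disc z',np.linalg.lstsq(np.c_[q[:,:2]-c,np.ones(len(q))],q[:,2],rcond=None)[0])
cv2.imwrite('pics/nar.png',ortho(m,p,(.526,.196),.016,.07,.0003)[:,:,::-1])
```

```text
hub [0.5535 0.2043] z 0.0437 n 677 flat 38.96 0.00032 tooth [ 14.96 189.32] AF 0.024
hub [0.5535 0.2043] z 0.0437 n 677 flat 38.96 0.00032 tooth [ 14.96 189.32] AF 0.024
hub [0.4965 0.1961] z 0.0438 n 661 flat 3.77 0.00036 tooth [ 27.61 182.54] AF 0.0238
[[0.46437704 0.1595844  0.01156962]
 [0.5850437  0.23032621 0.01729077]]
disc z [ 0.00133976 -0.01110293  0.01505558]
```

View pics/nar.png

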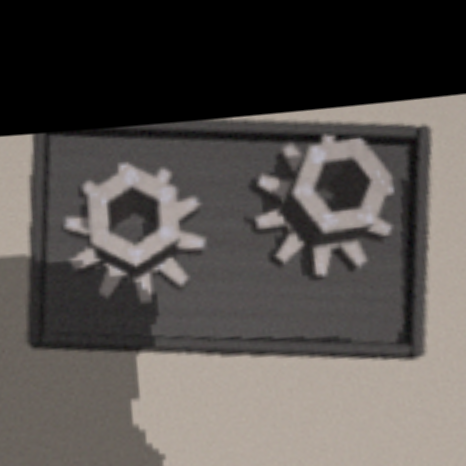

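The rectified view shows both tens lying flat inside the narrow tray, at (133,215) and (345,188). The right one was knocked up against the wall, 9 mm off the centre line and within the 16 mm limit. The crank reads about 0.07 rad and the robot is clear, so I hand in.

```bash
python3 -c "
from station import manip
print(manip.sign_off())"
```

```text
the job is handed in; nothing more can be done
None
```

I handed the job in at about 41 s of robot time; sign-off returned no verdict. By my camera measurements the bottle is upright in the white tray, gear14 is in the square tray after meshing and winding to about 2.1 rad (2.2 is the stop), both ten-tooth gears lie flat in the narrow tray, no eighteens were present, and the crank is back at about 0.07 rad.

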